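# Finish the log-cabin gift tower and slide it under the ribbon frame

## Task

Finish the half-built gift tower on the sliding carrier: its first layer of two chocolate bars and one bar of the second layer, crosswise, already lie there. Add the three other full-length bars, one to complete the second layer and two as a third layer crosswise to the second, so that the tower stands square with flush sides. Then slide the carrier along its rail until it clicks home at the next station, under the ribbon frame, with the tower still square. Leave the half-length bar, the loose ribbon roll and the sweets jar where they are.

Things in the scene. Friction and masses are not known exactly. Their poses are not given: they have to be found in the camera images.
- carrier_deck (a point): centre of the carrier's white deck plate, 146 x 156 mm, on its top face 65 mm above the table. x points across the rail away from the robot, y along the rail towards the knob, z up. First layer: bars along y at x = -52 and +52 mm in pockets with lips 5 mm high. Second: along x at y = -52 and +52 mm; third: along y at x = -52 and +52 mm; so the tower is a flush 130 mm square, 60 mm high
- ribbon_frame (a point): ribbon frame: on the table's level below the middle of a steel hoop of 10 mm rod across the rail, 166 mm wide inside and 145 mm high above the table, with a ribbon spool of 80 mm diameter lying on top up to 190 mm, set 22 mm to its far side; the carrier starts 160 mm from it along the rail and ends under it
- carrier_knob (a point): on the axis of the carrier's upright knob, 90 mm above the table: a steel post of 14 mm diameter, free from 61 to 90 mm high, under a black ball of 24 mm diameter centred 100 mm above the table; 108 mm from the deck's centre along the deck's +y
- carrier (a joint): travel of the carrier along its rail (m): 0 at the loading station, where it starts, 0.160 clicked home at the ribbon station, just before the end stop; it moves along the deck's -y. A sprung ball holds it at either station; about 6 N start it
- bar_1: full-length chocolate bar in a kraft paper sleeve with a pale band round the middle and foil showing at both ends, a plain block 26 x 130 x 20 mm (x, y, z; y along its length, z through its thickness), 75 g; origin at its centre. Lies in the carrier's near pocket from the start (first layer) and stays there
- bar_2: full-length chocolate bar in a kraft paper sleeve with a pale band round the middle and foil showing at both ends, a plain block 26 x 130 x 20 mm (x, y, z; y along its length, z through its thickness), 75 g; origin at its centre. Lies in the carrier's far pocket from the start (first layer) and stays there
- bar_3: full-length chocolate bar in a kraft paper sleeve with a pale band round the middle and foil showing at both ends, a plain block 26 x 130 x 20 mm (x, y, z; y along its length, z through its thickness), 75 g; origin at its centre. Lies on the tower from the start: second layer, along the deck's x, on the side away from the knob; it stays there
- bar_4: full-length chocolate bar in a kraft paper sleeve with a pale band round the middle and foil showing at both ends, a plain block 26 x 130 x 20 mm (x, y, z; y along its length, z through its thickness), 75 g; origin at its centre. Lies on the lower row of the sloping rack
- bar_5: full-length chocolate bar in a kraft paper sleeve with a pale band round the middle and foil showing at both ends, a plain block 26 x 130 x 20 mm (x, y, z; y along its length, z through its thickness), 75 g; origin at its centre. Lies on the upper row of the sloping rack
- bar_6: full-length chocolate bar in a kraft paper sleeve with a pale band round the middle and foil showing at both ends, a plain block 26 x 130 x 20 mm (x, y, z; y along its length, z through its thickness), 75 g; origin at its centre. Lies flat on the table
- half_bar: half-length bar, wrapped the same way but 80 mm long (26 x 80 x 20 mm); origin at its centre; lies flat on the table to one side of the loose full-length one; not for this tower
- rack: plywood rack; origin on the table under its middle. Its board, 116 mm along the slope, 156 mm wide, rises along the rack's x (away from the robot) at 32 degrees; surface 85 mm high over the origin. On two rows, 27 mm below and above the board's middle along the slope, bars lie flat along the rack's y, against two pegs (8 mm thick, 11 mm high, 42 mm either side of middle) downhill
- ribbon_roll: loose small flat ribbon roll, 70 mm in diameter, 16 mm high, lying on the table; origin at the centre of its underside
- jar: clear jar of sweets with a grey lid, 92 mm in diameter, 171 mm high; origin at the centre of its underside

How it is judged:
On the way, in this order (a step that is already met when the one before it is completed fails the run):
1. a full-length bar completes the second layer (x of bar_1 in the frame of carrier_deck between -0.062 and -0.042 m and y of bar_1 in the frame of carrier_deck between -0.01 and 0.01 m and z of bar_1 in the frame of carrier_deck between 0.004 and 0.016 m and angle between the y axis of each of bar_1, bar_2 and the y axis of carrier_deck, either way round below 0.14 rad and x of bar_2 in the frame of carrier_deck between 0.042 and 0.062 m and y of bar_2 in the frame of carrier_deck between -0.01 and 0.01 m and z of bar_2 in the frame of carrier_deck between 0.004 and 0.016 m and y of bar_3 in the frame of carrier_deck between -0.062 and -0.042 m and x of bar_3 in the frame of carrier_deck between -0.01 and 0.01 m and z of bar_3 in the frame of carrier_deck between 0.024 and 0.036 m and angle between the y axis of bar_3 and the x axis of carrier_deck, either way round below 0.14 rad and ((y of bar_4 in the frame of carrier_deck between 0.042 and 0.062 m and x of bar_4 in the frame of carrier_deck between -0.01 and 0.01 m and z of bar_4 in the frame of carrier_deck between 0.024 and 0.036 m and angle between the y axis of bar_4 and the x axis of carrier_deck, either way round below 0.14 rad) or (y of bar_5 in the frame of carrier_deck between 0.042 and 0.062 m and x of bar_5 in the frame of carrier_deck between -0.01 and 0.01 m and z of bar_5 in the frame of carrier_deck between 0.024 and 0.036 m and angle between the y axis of bar_5 and the x axis of carrier_deck, either way round below 0.14 rad) or (y of bar_6 in the frame of carrier_deck between 0.042 and 0.062 m and x of bar_6 in the frame of carrier_deck between -0.01 and 0.01 m and z of bar_6 in the frame of carrier_deck between 0.024 and 0.036 m and angle between the y axis of bar_6 and the x axis of carrier_deck, either way round below 0.14 rad))), for 0.2 s.
2. two more lie across it as the third layer (all of step 1 and ((x of bar_4 in the frame of carrier_deck between -0.062 and -0.042 m and y of bar_4 in the frame of carrier_deck between -0.01 and 0.01 m and z of bar_4 in the frame of carrier_deck between 0.044 and 0.056 m and angle between the y axis of bar_4 and the y axis of carrier_deck, either way round below 0.14 rad) or (x of bar_5 in the frame of carrier_deck between -0.062 and -0.042 m and y of bar_5 in the frame of carrier_deck between -0.01 and 0.01 m and z of bar_5 in the frame of carrier_deck between 0.044 and 0.056 m and angle between the y axis of bar_5 and the y axis of carrier_deck, either way round below 0.14 rad) or (x of bar_6 in the frame of carrier_deck between -0.062 and -0.042 m and y of bar_6 in the frame of carrier_deck between -0.01 and 0.01 m and z of bar_6 in the frame of carrier_deck between 0.044 and 0.056 m and angle between the y axis of bar_6 and the y axis of carrier_deck, either way round below 0.14 rad)) and ((x of bar_4 in the frame of carrier_deck between 0.042 and 0.062 m and y of bar_4 in the frame of carrier_deck between -0.01 and 0.01 m and z of bar_4 in the frame of carrier_deck between 0.044 and 0.056 m and angle between the y axis of bar_4 and the y axis of carrier_deck, either way round below 0.14 rad) or (x of bar_5 in the frame of carrier_deck between 0.042 and 0.062 m and y of bar_5 in the frame of carrier_deck between -0.01 and 0.01 m and z of bar_5 in the frame of carrier_deck between 0.044 and 0.056 m and angle between the y axis of bar_5 and the y axis of carrier_deck, either way round below 0.14 rad) or (x of bar_6 in the frame of carrier_deck between 0.042 and 0.062 m and y of bar_6 in the frame of carrier_deck between -0.01 and 0.01 m and z of bar_6 in the frame of carrier_deck between 0.044 and 0.056 m and angle between the y axis of bar_6 and the y axis of carrier_deck, either way round below 0.14 rad))), for 0.2 s.
3. the carrier is clicked home at the ribbon station (value of joint carrier above 0.156 m), for 0.2 s.
At the end, for the whole second after the job is handed in: The carrier is home (travel over 156 mm); on it at rest stand three crosswise layers of two bars, the first three bars where they lay, each centre within 10 mm of its flush place (6 mm in height) and turned less than 0.14 rad from square (all of step 2 and value of joint carrier above 0.156 m and linear speed of each of bar_1, bar_2, bar_3, bar_4, bar_5, bar_6 below 0.02 m/s); the robot touches nothing.
It fails at once if the half-length bar, the ribbon roll or the sweets jar is moved by more than 30 mm (distance of any of half_bar, ribbon_roll, jar from where it was at the start of the episode above 0.03 m).
It also fails if it takes over 67 s, if anything falls off the work surface, if the arm or the gripper's body presses on something with over 40 N, if the wrist force passes 120 N, or if a joint passes its speed limit or range.

## Robot

A 6-joint arm with a two-finger parallel gripper is mounted at the origin on the work surface; the furniture and walls round the work are solid. World frame = base frame: x ahead of the robot, y to its left, z up, the work surface at z = 0. Lengths are in m, angles in rad, forces in N, time in s.
With the tool pointing down it reaches from about 0.35 to 0.975 m from the base axis. Payload 4.9 kg.
Tool frame: the origin (TCP) lies at the very end of the fingers, on their centre line; the grasp point (between the pads) lies 19 mm behind it; z points along the fingers, y is the line along which they close (so a half turn about z gives the same grasp; the last joint's range is limited). The gripper opens to 85 mm and grips with 20 to 120 N. Pads are 22 mm wide; open, the fingers measure 114 mm over their backs; the gripper's body (76 mm by 85 mm) begins 54 mm behind the grasp point. The pads swing forward as they close: fully open they stand 13 mm farther back than shut.
Start: joints at [1.188, 0.053, 1.613, -0, 1.476, -0.119], TCP at [0.163, 0.603, 0.231] pointing down, gripper open.
Joint ranges: [-3.01, 3.01], [-1.01, 2.22], [0.06, 2.58], [-1.02, 4.17], [0.09, 2.62], [-3.14, 3.14]. Speed limits (rad/s): [2.57, 2.57, 3.14, 3.14, 3.14, 3.14].

## Interface

Orientations are given as a rotation vector (axis times angle).
In Python, from station import get_obs, get_image, get_calibration, finish_job gives the robot as it stands.
- The arm moves only by the tool servo_tool, never from a script. Its argument "increments" is a list of rows, each a list of 5 numbers: the opening, from 0 (shut) to 1 (fully open), then the shift along the tool's x, y, z in mm, then the turn about the tool's z in degrees. In form: [[jaw, tx, ty, tz, spin], ...]. A call has 1 to 12 rows; each row shifts and turns the commanded pose from where the row before left it, along the tool's axes as they then stand; what a row does not reach is not made up. A row lasts 1/8 s, in which the tool goes at most 62.5 mm and 10.7 degrees, less where a joint would pass 70% of its speed; a pose out of reach is approached as far as the arm can. A call is refused whole if a number of a shift passes 62.5 or a number of a turn 10.7, either way. A call with a gripper value outside its range is refused whole. The fingers move at their own pace and stop on an object; "force" is the grip in N (left out, the last holds). Time passes only in rows, so rows that do not move let the fingers close. It gives the time, the measured TCP pose, the force, the opening and the grip force at its end, in the units of the state.
- get_obs(): the state, without advancing time (a new reading comes with each control period).
- get_image(name): name is "scene" or "top" or "wrist"; returns the picture (400x640x3 uint8, red, green, blue); there is no depth.
- get_calibration(name): a dict with "fx", "fy", "cx", "cy" (pixels), "R" (3x3) and "t" (3): a world point X has camera coordinates R X + t; the wrist camera has in their place "mount" (4x4, takes a point from camera to tool coordinates, whose origin is the TCP and whose axes are the flange's). Camera axes: x right, y down, z forward; pixel columns grow to the right and rows downward; lengths in m; the calibration is good to about 2 mm. The wrist camera is an equidistant fisheye: a pixel r from the principal point sees the ray r / f radians off the axis. A picture is of the moment at which its call begins: read the wrist's pose just before it. get_calibration takes no time and is no camera call.
- finish_job(): hands the job in; it is judged then, once.
The state is a dict: "t": time; "q": joint angles; "dq": joint speeds; "effort": joint torques, N m; "tool_pos": TCP position; "tool_rot": TCP orientation; "contact_force": force on the tool from outside, world axes, zero at the start; "wrist_torque": the same for the moment, N m; "opening": finger opening in m; "grip_force": force on a finger pad.
Only numpy, scipy, OpenCV 4.12 (cv2) and the standard library are available. Lean on these libraries where they do the work, as an engineer would, in place of code of your own. Each camera call takes 0.05 s, during which the arm holds its last target. There are 200 camera calls.

## Working session

There is one attempt and no reset: what is moved stays moved. The work goes in short steps, Python scripts to look and compute and a tool call to move; the robot and the scene stay as the last step left them, time stands still between calls to the robot, and variables do not carry over. Pictures are saved under pics/ and viewed, at most 10 in all, crops included, and the job is handed in when it is done.

Besides the shell and the picture viewer there is one more tool, called after "Call:" as name(argument=value, ...), one argument or row to a line, values as JSON. servo_tool: Moves the arm, as the interface text tells. Its arguments: {"type":"object","properties":{"increments":{"type":"array"},"force":{"type":"number"}},"required":["increments"]}

```bash
mkdir -p pics; ls; python3 - <<'E'
from station import *
import cv2,json
o=get_obs();print(o)
for n in("scene","top","wrist"):
    c=get_calibration(n);print(n,{k:(v.tolist() if hasattr(v,'tolist') else v) for k,v in c.items()})
    cv2.imwrite(f"pics/{n}0.png",get_image(n)[:,:,::-1])
E
```

```text
pics
{'t': 0.0, 'q': array([ 1.18798683e+00,  5.33593539e-02,  1.61426946e+00,  2.26634450e-05,
        1.47599624e+00, -1.19017117e-01]), 'dq': array([ 0.00130915, -0.00032583,  0.00011562,  0.00085834,  0.00260369,
       -0.00039871]), 'effort': array([ 5.70767170e-04, -3.93689740e+01, -3.70172453e+01, -7.98731116e-05,
        7.26113882e-03, -1.41425568e-05]), 'tool_pos': array([0.16273881, 0.60280849, 0.23007613]), 'tool_rot': array([-4.13097667e-01, -3.11378187e+00,  3.08319042e-03]), 'contact_force': array([-0.20746211, -0.16183544, -0.44842191]), 'wrist_torque': array([ 0.06699608, -0.00151615,  0.00054299]), 'grip_force': 0.0, 'opening': 0.08543670899911814}
scene {'fx': 395.19511221664163, 'fy': 395.19511221664163, 'cx': 316.65701097588965, 'cy': 200.68984820209397, 'R': [[0.8504608766465874, -0.5260357470064857, 0.0016401722003683789], [-0.2987866322419614, -0.4856205704629656, -0.8215224950886801], [0.43294670074620617, 0.6981826798299661, -0.5701737453605018]], 't': [-0.43293386939922573, 0.1897106578768391, 1.3903823619994775]}
top {'fx': 479.52942389888705, 'fy': 479.52942389888705, 'cx': 314.8568027453488, 'cy': 197.54733486723217, 'R': [[-0.0162199535530707, -0.9998278858724173, -0.009006205562198721], [-0.9930910987304183, 0.017156329821264964, -0.11608501182097053], [0.11621954538349875, 0.007061089077212104, -0.9931984485951922]], 't': [-0.022174879437305423, 0.4739084448222142, 1.5964480169617121]}
wrist {'fx': 309.70691628693146, 'fy': 309.70691628693146, 'cx': 320.54330328706885, 'cy': 199.7913412703857, 'mount': [[-0.0002520730765831558, -0.9581029575747755, -0.28642391510771337, 0.07306456397229796], [0.9999972019011071, -0.0009152257592520875, 0.002181410498824109, 0.0004782680750478052], [-0.0023521583957804284, -0.286422563790418, 0.9581005074117243, -0.1428576140119727], [0.0, 0.0, 0.0, 1.0]]}
```

View pics/scene0.png

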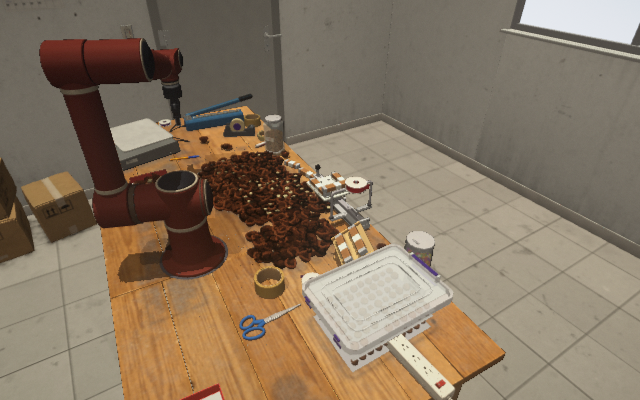

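View pics/top0.png

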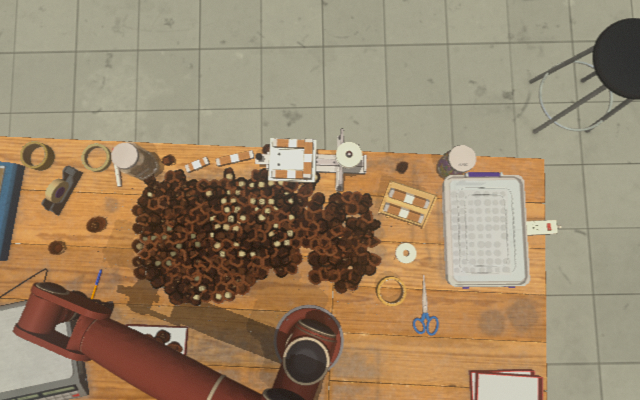

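The scene view shows the carrier around (325,185) and the rack around (350,245). In the top view I see the carrier at (290,160), knob at (261,155), hoop and spool at (345,155), rack at (407,203), table bars at (197,165) and (237,158), and the ribbon roll at (406,253). I'll enlarge this.

```bash
cat > h.py <<'E'
from station import *
import numpy as np,cv2
from scipy.spatial.transform import Rotation as Ro
def ray(n,px,o=None):
    "world origin, direction"
    c=get_calibration(n);u=(np.array(px,float)-[c['cx'],c['cy']])/c['fx']
    if n=='wrist':
        th=np.hypot(*u);d=np.array([*(u/max(th,1e-9)*np.sin(th)),np.cos(th)])
        M=np.array(c['mount']);Rt=Ro.from_rotvec(o['tool_rot']).as_matrix()
        return o['tool_pos']+Rt@M[:3,3],Rt@M[:3,:3]@d
    R=np.array(c['R']);return -R.T@np.array(c['t']),R.T@np.array([u[0],u[1],1.])
def at(n,px,z,o=None):
    p,d=ray(n,px,o);return p+d*(z-p[2])/d[2]
def tri(rays):
    A=0;b=0
    for p,d in rays:
        d=d/np.linalg.norm(d);P=np.eye(3)-np.outer(d,d);A=A+P;b=b+P@p
    X=np.linalg.solve(A,b);return X,[np.linalg.norm((np.eye(3)-np.outer(d,d)/(d@d))@(X-p))*1e3 for p,d in rays]
def proj(n,X,o=None):
    c=get_calibration(n);X=np.array(X)
    if n=='wrist':
        M=np.array(c['mount']);Rt=Ro.from_rotvec(o['tool_rot']).as_matrix()
        v=M[:3,:3].T@(Rt.T@(X-o['tool_pos'])-M[:3,3]);r=np.hypot(v[0],v[1]);th=np.arctan2(r,v[2])
        return c['fx']*th*v[:2]/r+[c['cx'],c['cy']]
    v=np.array(c['R'])@X+c['t'];return c['fx']*v[:2]/v[2]+[c['cx'],c['cy']]
E
python3 - <<'E'
import cv2,numpy as np
i=cv2.imread('pics/top0.png')
a=cv2.resize(i[130:190,180:370],None,fx=4.2,fy=4.2,interpolation=cv2.INTER_CUBIC)
b=cv2.resize(i[170:236,370:450],None,fx=4.2,fy=4.2,interpolation=cv2.INTER_CUBIC)
o=np.zeros((252+278,800,3),np.uint8);o[:a.shape[0],:a.shape[1]]=a;o[252:252+b.shape[0],:b.shape[1]]=b
cv2.imwrite('pics/z.png',o)
from h import *
for n,p,z in[('carrier',(290,160),.065),('b1',(197,165),.02),('b2',(237,158),.02),('rack',(407,203),.1),('frame',(345,155),.19),('knob',(262,155),.1),('roll',(406,253),.016)]:print(n,at('top',p,z).round(3))
E
```

```text
carrier [0.597 0.051 0.065]
b1 [0.594 0.373 0.02 ]
b2 [0.616 0.236 0.02 ]
rack [ 0.442 -0.327  0.1  ]
frame [ 0.585 -0.126  0.19 ]
knob [0.608 0.14  0.1  ]
roll [ 0.282 -0.333  0.016]
```

View pics/z.png

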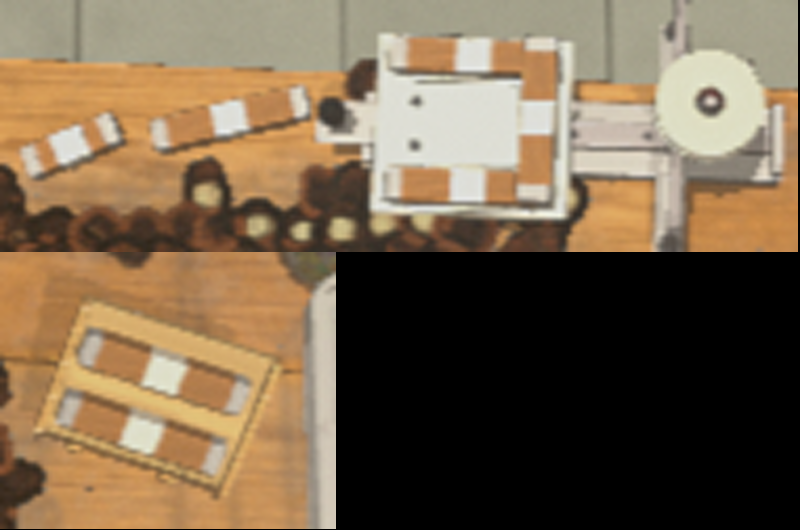

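The enlarged view gives these top pixels: bar_6 (235,158), half bar (197,164), bar_3 side away from the knob around (307,158), knob ball (258,156), rack bars (409,199) and (404,214), spool (349,154). Next is a close wrist look over the carrier.

```bash
cat >> h.py <<'E'
def yaw(o):
    R=Ro.from_rotvec(o['tool_rot']).as_matrix();return np.degrees(np.arctan2(R[1,1],R[0,1]))
def plan(tgts,jaw,start=None):
    "tgts: list of (x,y,z,yaw); prints rows"
    o=get_obs();p,w=start or (np.array(o['tool_pos']),yaw(o))
    for g in tgts:
        e=np.array(g[:3])-p;dw=(g[3]-w+180)%360-180 if g[3] is not None else 0
        n=max(1,int(np.ceil(max(np.linalg.norm(e)*1e3/58,abs(dw)/10.2))))
        out=[]
        for k in range(n):
            e=np.array(g[:3])-p;s=e/(n-k);a=np.radians(w)
            y=np.array([np.cos(a),np.sin(a)]);x=np.array([-y[1],y[0]])
            t=np.round([s[:2]@x*1e3,s[:2]@y*1e3,-s[2]*1e3],0 if k<n-1 else 1);sp=round(-dw/n,0 if k<n-1 else 1)
            if k==n-1: sp=round(-((g[3]-w+180)%360-180),1) if g[3] is not None else 0
            p=p+np.array([*(x*t[0]+y*t[1]),-t[2]])/1e3;w-=sp
            out.append('[%g,%g,%g,%g,%g]'%(jaw,*t,sp))
        print(','.join(out),' ->',p.round(4),round(w,2))
    return p,w
E
python3 -c "
from h import *
plan([(.47,.2,.36,0)],1)"
```

```text
[1,-40,-31,-13,7],[1,-44,-26,-13,7],[1,-46,-20,-13,7],[1,-49,-14,-13,7],[1,-50,-8,-13,7],[1,-51,-2,-13,7],[1,-50,4,-13,7],[1,-50,10,-13,7],[1,-48,15,-13,7],[1,-45.9,21.7,-12.7,11.9]  -> [0.47 0.2  0.36] -0.01
```

Call:
servo_tool(
  increments=[
    [1,-40,-31,-13,7],
    [1,-44,-26,-13,7],
    [1,-46,-20,-13,7],
    [1,-49,-14,-13,7],
    [1,-50,-8,-13,7],
    [1,-51,-2,-13,7],
    [1,-50,4,-13,7],
    [1,-50,10,-13,7],
    [1,-48,15,-13,7],
    [1,-46,22,-13,10],
    [1,0,0,0,2],
  ],
)

```text
t: 1.52
tool_pos: [0.4722, 0.1981, 0.362]
tool_rot: [2.23, 2.211, 0.001]
contact_force: [0.1, -0.2, 1.1]
opening: 0.0853
grip_force: 0.0
```

```bash
python3 -c "
from h import *
o=get_obs();i=get_image('wrist');cv2.imwrite('pics/w1.png',i[:,:,::-1]);np.save('w1.npy',[o['tool_pos'],o['tool_rot']]);print(o['tool_pos'],yaw(o),o['t'])"
```

```text
[0.472179   0.19810473 0.36202421] -0.4819969808283272 1.525
```

View pics/w1.png

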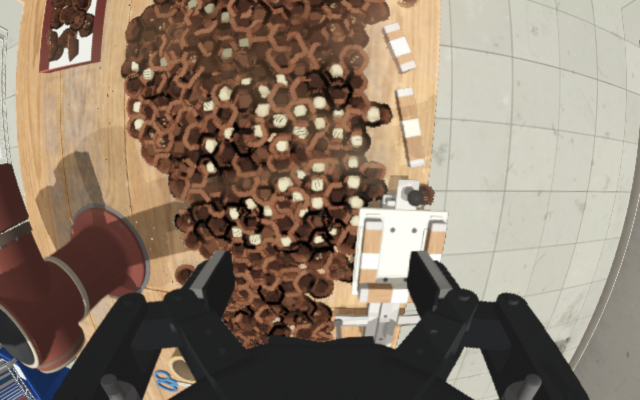

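This wrist view shows bar_6 with ends at (404,90) and (418,165), the half bar at (400,47), the deck's knob-side corners at (357,210) and (447,212), and the knob at (413,197). I'll go closer for the second view.

Call:
servo_tool(
  increments=[
    [1,-26,46,27,0],
    [1,-26,46,27,0],
    [1,-26,46,27,0],
  ],
)

```text
t: 1.95
tool_pos: [0.6087, 0.1231, 0.2789]
tool_rot: [-2.219, -2.222, 0.0]
contact_force: [-0.3, 0.6, -0.4]
opening: 0.0853
grip_force: 0.0
```

```bash
python3 -c "
from h import *
o=get_obs();i=get_image('wrist');cv2.imwrite('pics/w2.png',i[:,:,::-1]);np.save('w2.npy',[o['tool_pos'],o['tool_rot']]);print(o['tool_pos'],yaw(o),o['t'])
z=cv2.resize(i[0:290,180:520,::-1],None,fx=2,fy=2,interpolation=cv2.INTER_CUBIC);cv2.imwrite('pics/w2z.png',z)"
```

```text
[0.60871404 0.12305651 0.27889838] 0.08135405487573813 1.95
```

View pics/w2z.png

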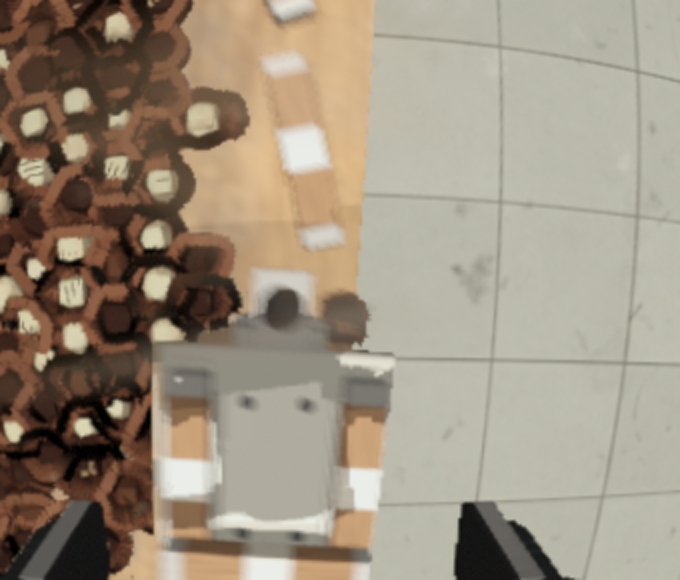

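In the enlarged w2 (z/2+180 gives full pixels) bar_6's band is at z(303,150), with foil ends at z(283,65) and z(323,237). The knob ball is at z(283,305). The bands of bar_1 and bar_2 are at z(187,478) and z(362,488), and the deck's knob-side corners are near z(155,345) and z(393,355).

```bash
cat >> h.py <<'E'
def ld(k):
    a=np.load(k+'.npy');return dict(tool_pos=a[0],tool_rot=a[1])
def white(f,roi,thr=215,amin=10):
    x0,y0,x1,y1=roi;i=cv2.imread(f)[y0:y1,x0:x1]
    m=((i.min(2)>thr)).astype(np.uint8)
    n,l,s,c=cv2.connectedComponentsWithStats(m,connectivity=4)
    return [((c[k]+[x0,y0]).round(1),int(s[k][4])) for k in range(1,n) if s[k][4]>=amin]
E
python3 - <<'E'
from h import *
for t in(190,):
    print('w1',white('pics/w1.png',(380,15,425,170),t)); print(white('pics/w1.png',(350,205,450,310),t))
    print('w2',white('pics/w2.png',(300,0,360,130),t)); print(white('pics/w2.png',(255,170,380,290),t))
    print('top',white('pics/top0.png',(180,140,258,180),t));print(white('pics/top0.png',(262,135,330,190),t));print(white('pics/top0.png',(375,180,435,230),t))
o1,o2=ld('w1'),ld('w2')
r=[('wrist',(411,128),o1),('wrist',(331.5,75),o2),('top',(234.8,158.1),None)]
print(tri([ray(*a) for a in r]))
for z in(.0,.02): print([at(*a[:2],z,a[2]).round(4) for a in r])
r=[('wrist',(413,197),o1),('wrist',(321.5,152.5),o2),('top',(258.8,156.4),None)]
print('knob',tri([ray(*a) for a in r]))
E
```

```text
w1 [(array([391.7,  27.3]), 105), (array([399.9,  46.2]), 270), (array([407.8,  65.5]), 105), (array([404.7,  91.7]), 116), (array([411.5, 127.5]), 264), (array([417. , 162.5]), 94)]
[(array([397. , 238.2]), 4251), (array([440.7, 258.6]), 129), (array([363.4, 295.3]), 97), (array([396.3, 299.2]), 350), (array([374.1, 306. ]), 69), (array([410.1, 306.2]), 28)]
w2 [(array([324.7,   2.3]), 88), (array([321.9,  31.6]), 97), (array([331.4,  74.1]), 427), (array([340.9, 117.5]), 77)]
[(array([364.1, 180.8]), 119), (array([273.4, 237.9]), 483), (array([362.5, 243.4]), 296), (array([317.4, 261. ]), 312), (array([265.5, 283.1]), 77), (array([313.3, 284.2]), 256), (array([361.3, 285.9]), 46)]
top [(array([251. , 153.5]), 12), (array([234.1, 157.4]), 49), (array([205.5, 160.4]), 11), (array([196., 164.]), 49)]
[(array([272.2, 139.4]), 11), (array([292.1, 142.6]), 54), (array([308.8, 140. ]), 16), (array([314.6, 143.9]), 17), (array([286.1, 160.4]), 857), (array([312.8, 168.9]), 59), (array([323. , 168.5]), 52), (array([273.5, 174. ]), 10), (array([306.1, 175.3]), 12)]
[(array([408.7, 198.7]), 48), (array([403.3, 213.1]), 47)]
(array([0.6218247 , 0.24548702, 0.00237117]), [np.float64(1.2558999162481745), np.float64(1.351166040341564), np.float64(2.575271668847316)])
[array([0.6238, 0.245 , 0.    ]), array([0.6232, 0.2453, 0.    ]), array([ 0.6198,  0.2467, -0.    ])]
[array([0.6178, 0.2461, 0.02  ]), array([0.6225, 0.243 , 0.02  ]), array([0.6157, 0.2431, 0.02  ])]
knob (array([0.60774343, 0.15099597, 0.0850013 ]), [np.float64(1.42856133516737), np.float64(2.0215961801603175), np.float64(1.7037693143655284)])
```

The heights disagree by about 15 mm, probably because the arm had not settled in those shots. I'll let it rest and retake from here, then once more from higher and further to one side.

Call:
servo_tool(
  increments=[
    [1,0,0,0,0],
    [1,0,0,0,0],
  ],
)

```text
t: 2.25
tool_pos: [0.6078, 0.1236, 0.2812]
tool_rot: [2.221, 2.222, 0.002]
contact_force: [-0.3, 0.2, 0.4]
opening: 0.0854
grip_force: 0.0
```

```bash
cat >> h.py <<'E'
def snap(k):
    o=get_obs();i=get_image('wrist');cv2.imwrite(f'pics/{k}.png',i[:,:,::-1]);np.save(k+'.npy',[o['tool_pos'],o['tool_rot']]);print(k,o['tool_pos'].round(4),round(yaw(o),2),np.abs(o['dq']).max().round(4),o['t']);return o
E
python3 -c "
from h import *
snap('w3');print(white('pics/w3.png',(300,0,360,130),190),white('pics/w3.png',(255,170,380,290),190))"
```

```text
w3 [0.6078 0.1236 0.2812] 0.02 0.0217 2.25
[(array([321.6,   2. ]), 85), (array([319.4,  30.6]), 136), (array([329.2,  72.9]), 412), (array([338.8, 116.4]), 119)] [(array([363.6, 180.1]), 149), (array([268.3, 234.8]), 496), (array([286.8, 228. ]), 102), (array([361.9, 242.4]), 312), (array([314.6, 260.7]), 256), (array([259.5, 264.8]), 17), (array([365.3, 268.4]), 10), (array([262.9, 282.2]), 132), (array([311.4, 283.6]), 261), (array([359.8, 285.2]), 80)]
```

Call:
servo_tool(
  increments=[
    [1,-50,-30,-5,0],
    [1,-50,-30,-5,0],
    [1,-20,-20,-5,0],
    [1,0,0,0,0],
    [1,0,0,0,0],
  ],
)

```text
t: 2.92
tool_pos: [0.5283, 0.0033, 0.2964]
tool_rot: [2.221, 2.22, 0.003]
contact_force: [-0.1, -0.3, 0.1]
opening: 0.0856
grip_force: 0.0
```

```bash
python3 -c "
from h import *
snap('w4');print(white('pics/w4.png',(300,0,500,300),190,40))"
```

```text
w4 [0.5283 0.0033 0.2964] -0.04 0.0255 2.925
[(array([386.4,   1. ]), 51), (array([396.5,  31.8]), 93), (array([374.2, 114.6]), 7107), (array([364. ,  68.9]), 41), (array([423.9, 142.3]), 415), (array([382.5, 184.5]), 338), (array([351.7, 220.5]), 542), (array([373.2, 217.9]), 772), (array([335.7, 248.2]), 64), (array([323.9, 290.4]), 98), (array([383.6, 297.3]), 156)]
```

View pics/w4.png

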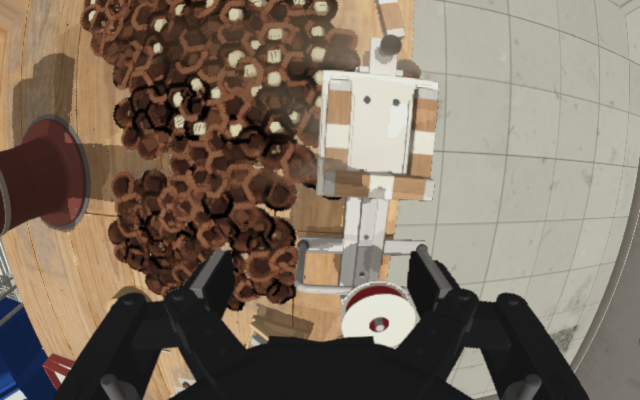

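w4 (at rest) shows the deck with corners near (322,71), (439,83), (434,200) and (318,198), and bands at bar_1 (339,139), bar_2 (424,142) and bar_3 (382,184). The knob ball is at (391,44), bar_6's near foil end at (396,32), the hoop spans about (300,245)–(425,250), and the spool is at (380,322). Now I'll triangulate.

```bash
python3 - <<'E'
from h import *
o3,o4=ld('w3'),ld('w4')
P={'bar6 end':((338.8,116.4),(396.5,31.8),.02),'bar3':((311.4,283.6),(382.5,184.5),.105),'bar2':((361.9,242.4),(423.9,142.3),.085)}
for k,(a,b,z) in P.items():
    X,e=tri([ray('wrist',a,o3),ray('wrist',b,o4)]);print(k,X.round(4),np.round(e,1),at('wrist',a,z,o3).round(4),at('wrist',b,z,o4).round(4))
for p in[(329.2,72.9),(319.4,30.6),(338.8,116.4)]:print('b6',at('wrist',p,.02,o3).round(4))
print('top b6',at('top',(234.1,157.4),.02).round(4),'b3 px?',at('top',(308,158),.105).round(4),'b2',at('top',(292.1,142.6),.085).round(4))
for p,z in[((339,139),.085),((322,71),.07),((439,83),.07),((434,200),.07),((318,198),.07),((391,44),.1),((380,323),.19)]:print('w4',p,at('wrist',p,z,o4).round(4))
# white-band centroid of bar_1 in w4
print(white('pics/w4.png',(326,110,352,165),190,20))
i=cv2.imread('pics/w4.png');print(i[139,320:360].min(1))
E
```

```text
bar6 end [0.6316 0.1896 0.023 ] [0.1 0.1] [0.6317 0.1896 0.02  ] [0.6325 0.1903 0.02  ]
bar3 [ 0.598  -0.0043  0.1034] [1.2 1.2] [ 0.5971 -0.0025  0.105 ] [ 0.5986 -0.0046  0.105 ]
bar2 [0.657  0.0406 0.0764] [2.5 2.5] [0.658  0.0429 0.085 ] [0.6517 0.0427 0.085 ]
b6 [0.6192 0.2465 0.02  ]
b6 [0.6067 0.3038 0.02  ]
b6 [0.6317 0.1896 0.02  ]
top b6 [0.6182 0.2456 0.02  ] b3 px? [ 0.5944 -0.0104  0.105 ] b2 [0.6512 0.0419 0.085 ]
w4 (339, 139) [0.5501 0.0441 0.085 ]
w4 (322, 71) [0.5308 0.1241 0.07  ]
w4 (439, 83) [0.6745 0.1166 0.07  ]
w4 (434, 200) [ 0.6769 -0.0333  0.07  ]
w4 (318, 198) [ 0.5258 -0.0304  0.07  ]
w4 (391, 44) [0.6061 0.1537 0.1   ]
w4 (380, 323) [ 0.5897 -0.1296  0.19  ]
[(array([339.6, 137. ]), 596)]
[182 186 193 183 156 151 192 203 204 204 205 205 206 206 207 207 208 207
 205 206 206 206 206 206 207 208 207 203 184 165 196 186 199 205 206 206
 207 206 206 207]
```

Now at rest the measurements agree:
- bar_6 is centred at (0.619,0.246), with the closing direction at 12.3° and its top at 23 mm.
- The deck is centred near (0.601,0.0455), turned about −2.7°.

Moving to grasp bar_6.

```bash
python3 -c "
from h import *
plan([(.619,.2463,.13,12.3),(.619,.2463,.04,12.3)],.42)"
```

```text
[0.42,40,15,28,-2],[0.42,40,17,28,-2],[0.42,39,18,27,-2],[0.42,39,19,28,-2],[0.42,38,20,27,-2],[0.42,37.7,22.3,27.9,-2.3]  -> [0.619  0.2463 0.13  ] 12.28
[0.42,0,-0,45,-0],[0.42,0.1,-0,45,-0]  -> [0.619  0.2464 0.04  ] 12.28
```

Call:
servo_tool(
  increments=[
    [0.42,40,15,28,-2],
    [0.42,40,17,28,-2],
    [0.42,39,18,27,-2],
    [0.42,39,19,28,-2],
    [0.42,38,20,27,-2],
    [0.42,38,22,28,-2.3],
    [0.42,0,0,45,0],
    [0.42,0,0,40,0],
    [0.42,0,0,0,0],
  ],
  force=40,
)

```text
t: 4.1
tool_pos: [0.6151, 0.2457, 0.039]
tool_rot: [-1.967, -2.442, 0.012]
contact_force: [-0.6, -0.3, 0.3]
opening: 0.0358
grip_force: 0.0
```

```bash
python3 -c "
from h import *
snap('w5')
print(proj('wrist',(.619,.2463,.02),ld('w5')))
plan([(.619,.2463,.006,12.3)],.42)"
```

```text
w5 [0.6151 0.2457 0.039 ] 12.29 0.0603 4.1
[327.25152644 242.64190296]
[0.42,-0,1.6,36.3,-0]  -> [0.6189 0.2463 0.006 ] 12.27
```

View pics/w5.png

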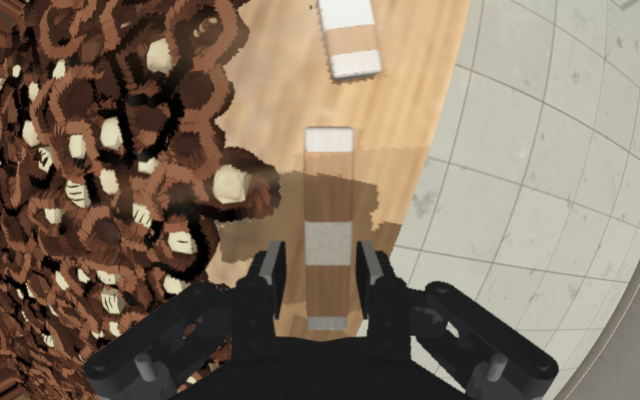

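w5 shows the open fingers astride bar_6: its band is at (328,243) against a predicted (327,243), and the chocolate on the left is clear. Descending and closing.

Call:
servo_tool(
  increments=[
    [0.42,0,0,38,0],
    [0.42,0,0,0,0],
    [0.2,0,0,0,0],
    [0.2,0,0,0,0],
    [0.2,0,0,0,0],
  ],
  force=40,
)

```text
t: 4.78
tool_pos: [0.6281, 0.2484, 0.0203]
tool_rot: [1.965, 2.436, 0.026]
contact_force: [-2.8, -0.8, 28.9]
opening: 0.0172
grip_force: 14.5
```

```bash
cat >> h.py <<'E'
DA=np.radians(-2.7);DC=np.array([.601,.0455])
def dk(x,y): return DC+x*np.array([np.cos(DA),np.sin(DA)])+y*np.array([-np.sin(DA),np.cos(DA)])
E
python3 -c "
from h import *
t=dk(0,.052);print(t)
o=get_obs();p=o['tool_pos'];q=(*p[:2],p[2]+.12)
plan([(*q,None),(*t,.135,87.3),(*t,.094,87.3)],.2)"
```

```text
[0.60344954 0.09744227]
[0.2,0,0,-40,0],[0.2,0,0,-40,0],[0.2,0,0,-40,0]  -> [0.6281 0.2484 0.1403] 12.21
[0.2,-18,-7,1,-9],[0.2,-16,-10,1,-9],[0.2,-15,-12,1,-9],[0.2,-13,-14,0,-9],[0.2,-10,-16,1,-9],[0.2,-8,-18,0,-9],[0.2,-5,-18,1,-9],[0.2,-1.2,-19.2,0.3,-12.1]  -> [0.6034 0.0975 0.135 ] 87.31
[0.2,-0,-0,41,0]  -> [0.6034 0.0975 0.094 ] 87.31
```

The fingers landed on the bar's top edge (tip stopped at z=20 mm with 29 N). I'll back up, open, settle and look.

Call:
servo_tool(
  increments=[
    [0.2,0,0,-20,0],
    [0.5,0,0,-20,0],
    [0.5,0,0,0,0],
    [0.5,0,0,0,0],
    [0.5,0,0,0,0],
  ],
)

```text
t: 5.4
tool_pos: [0.6178, 0.245, 0.0447]
tool_rot: [-1.972, -2.443, 0.004]
contact_force: [-0.2, -0.8, -0.1]
opening: 0.0424
grip_force: 0.0
```

```bash
python3 -c "
from h import *
snap('w6')"
```

```text
w6 [0.6178 0.245  0.0447] 12.19 0.0025 5.4
```

View pics/w6.png

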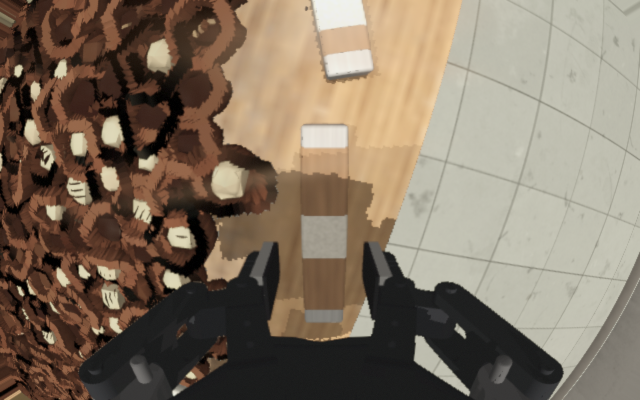

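w6 at rest: bar_6 is unmoved, with its band at (324,238), the finger gap centred at about 320, and the gap wide enough at 0.5. I'll compute the residual offset and the chocolate's edge.

```bash
python3 -c "
from h import *
o=ld('w6');Rt=Ro.from_rotvec(o['tool_rot']).as_matrix()
for p,z in [((324.5,237),.02),((302,237),.02),((347,237),.02),((278,195),.02),((255,212),.02),((325,136),.02),((324,315),.02)]:
  X=at('wrist',p,z,o);print(p,X.round(4),((X-o['tool_pos'])@Rt*1e3).round(1))
t=np.array([.0185,0,.0]);print(proj('wrist',o['tool_pos'],o))
"
```

```text
(324.5, 237) [0.6201 0.2464 0.02  ] [ 0.9  2.6 24.7]
(302, 237) [0.6071 0.2435 0.02  ] [  0.9 -10.6  24.7]
(347, 237) [0.633  0.2491 0.02  ] [ 0.8 15.9 24.6]
(278, 195) [0.5889 0.2659 0.02  ] [ 26.5 -23.8  24.7]
(255, 212) [0.5774 0.2529 0.02  ] [ 16.3 -37.8  24.8]
(325, 136) [0.6078 0.3038 0.02  ] [59.6  2.7 24.7]
(324, 315) [0.6322 0.19   0.02  ] [-56.7   2.6  24.7]
[320.05054447 257.50495728]
```

Call:
servo_tool(
  increments=[
    [0.58,1,2.6,0,0],
    [0.58,0,0,10,0],
    [0.58,0,0,15,0],
    [0.58,0,0,13,0],
    [0.58,0,0,0,0],
    [0.1,0,0,0,0],
    [0.1,0,0,0,0],
    [0.1,0,0,0,0],
  ],
  force=40,
)

```text
t: 6.45
tool_pos: [0.6216, 0.2469, 0.0089]
tool_rot: [1.973, 2.444, 0.001]
contact_force: [0.1, -0.4, 1.4]
opening: 0.0248
grip_force: 42.7
```

Gripped (24.8 mm, 43 N). Now I'll lift, turn, and bring it over the second-layer slot.

```bash
python3 -c "
from h import *
t=dk(0,.052);print(t)
p=get_obs()['tool_pos']
plan([(*p[:2],.15,None),(*t,.15,87.3)],.1)"
```

```text
[0.60344954 0.09744227]
[0.1,0,0,-47,0],[0.1,0,0,-47,0],[0.1,0,0,-47.1,0]  -> [0.6216 0.2469 0.15  ] 12.19
[0.1,-18,-6,0,-9],[0.1,-17,-9,0,-9],[0.1,-15,-11,0,-9],[0.1,-13,-14,0,-9],[0.1,-11,-15,0,-9],[0.1,-8,-17,0,-9],[0.1,-5,-18,0,-9],[0.1,-2.5,-18.4,0,-12.1]  -> [0.6034 0.0975 0.15  ] 87.29
```

Call:
servo_tool(
  increments=[
    [0.1,0,0,-47,0],
    [0.1,0,0,-47,0],
    [0.1,0,0,-47,0],
    [0.1,-18,-6,0,-9.4],
    [0.1,-17,-9,0,-9.4],
    [0.1,-15,-11,0,-9.4],
    [0.1,-13,-14,0,-9.4],
    [0.1,-11,-15,0,-9.4],
    [0.1,-8,-17,0,-9.4],
    [0.1,-5,-18,0,-9.4],
    [0.1,-2,-18,0,-9.3],
    [0.1,0,0,0,0],
  ],
)

```text
t: 7.95
tool_pos: [0.6061, 0.0967, 0.1493]
tool_rot: [0.08, 3.141, 0.0]
contact_force: [-0.2, -0.2, -1.8]
opening: 0.0249
grip_force: 42.5
```

Call:
servo_tool(
  increments=[
    [0.1,0,0,0,0],
  ],
)

```text
t: 8.07
tool_pos: [0.6062, 0.0979, 0.1494]
tool_rot: [0.078, 3.141, 0.001]
contact_force: [0.3, 0.1, -0.6]
opening: 0.025
grip_force: 42.5
```

```bash
python3 -c "
from h import *
o=snap('w7')
t=dk(0,.052);plan([(*t,.098,87.3)],.1)
for x,y,z in[(-.052,0,.085),(0,.052,.096+.0*0)]:print(proj('wrist',(*dk(x,y),z),o))"
```

```text
w7 [0.6062 0.0979 0.1494] 87.16 0.0109 8.075
[0.1,2.7,-0.8,51.3,-0.1]  -> [0.6035 0.0974 0.098 ] 87.31
[241.68988674 138.40212567]
[318.24394184 216.10196021]
```

View pics/w7.png

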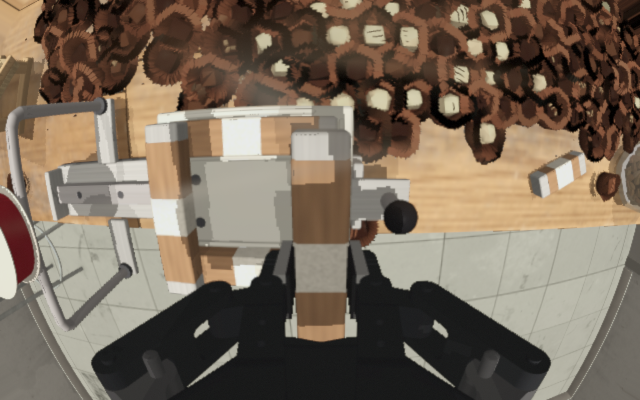

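w7 shows the held bar upright in view with its band at (320,265). The bar_1 band is at (241,138), matching the prediction (242,138). The bar_3 band is at (170,217) and the knob ball at (401,217). I have one picture view left, so I'll check by numbers from here.

```bash
python3 - <<'E'
from h import *
o=ld('w7')
print(white('pics/w7.png',(140,115,300,300),185,40))
for x,y,z in[(-.052,0,.085),(0,-.052,.105),(.052,0,.085)]:print(proj('wrist',(*dk(x,y),z),o).round(1),dk(x,y).round(4))
print('knob',at('wrist',(401,217),.1,o).round(4),dk(0,.108).round(4), 'bar3',at('wrist',(170,217),.105,o).round(4),'bar1',at('wrist',(241,137.5),.085,o).round(4))
# bar_3 corner edges at z .105
for p in[(148,125),(188,123),(161,291),(198,291)]:print(p,at('wrist',p,.105,o).round(4))
E
```

```text
[(array([169.8, 118. ]), 191), (array([241.9, 138.7]), 1678), (array([157.1, 133.5]), 393), (array([297. , 147.4]), 119), (array([143.1, 170.9]), 144), (array([159.4, 212.3]), 1243), (array([245.5, 273.8]), 452), (array([180. , 287.5]), 264)]
[241.7 138.4] [0.5491 0.0479]
[169.9 219.6] [ 0.5986 -0.0064]
[252.2 273.7] [0.6529 0.0431]
knob [0.6058 0.1533 0.1   ] [0.6061 0.1534] bar3 [ 0.5966 -0.0059  0.105 ] bar1 [0.5484 0.0475 0.085 ]
(148, 125) [ 0.5317 -0.0124  0.105 ]
(188, 123) [0.5342 0.0181 0.105 ]
(161, 291) [ 0.6586 -0.0309  0.105 ]
(198, 291) [0.6569 0.0031 0.105 ]
```

The deck model agrees within about 1 mm. Lowering and releasing.

Call:
servo_tool(
  increments=[
    [0.1,2.7,-0.8,15,0],
    [0.1,0,0,25,0],
    [0.1,0,0,9,0],
    [0.1,0,0,0,0],
    [0.1,0,0,4,0],
    [0.1,0,0,1.5,0],
  ],
)

```text
t: 8.88
tool_pos: [0.604, 0.0968, 0.0954]
tool_rot: [0.074, 3.14, 0.0]
contact_force: [0.5, -0.5, -0.9]
opening: 0.0245
grip_force: 42.5
```

```bash
python3 -c "
from h import *
o=get_obs();print(o['tool_pos'],yaw(o),o['contact_force'],o['opening'])
plan([(*dk(0,.052),.094,87.3)],.1)"
```

```text
[0.6039573  0.09680944 0.09541224] 87.2833028447015 [ 0.45579902 -0.46768077 -0.93308242] 0.02446511089074615
[0.1,0.5,0.6,1.4,-0]  -> [0.6035 0.0974 0.094 ] 87.28
```

Call:
servo_tool(
  increments=[
    [0.1,0.5,0.5,1.2,0],
    [0.5,0,0,0,0],
    [0.5,0,0,0,0],
    [0.5,0,0,0,0],
    [0.5,0,0,-20,0],
    [0.5,0,0,-40,0],
    [0.5,0,0,-60,0],
    [0.5,0,0,-60,0],
  ],
)

```text
t: 9.88
tool_pos: [0.6029, 0.0973, 0.277]
tool_rot: [0.074, 3.139, 0.0]
contact_force: [0.7, 0.3, 0.8]
opening: 0.0427
grip_force: 0.0
```

```bash
python3 -c "
from h import *
o=snap('w8');
print(white('pics/w8.png',(100,80,560,330),185,40))
for x,y,z in[(-.052,0,.085),(0,-.052,.105),(.052,0,.085),(0,.052,.105)]:print(proj('wrist',(*dk(x,y),z),o).round(1))
plan([(.42,-.384,.28,-18.8)],.5)"
```

```text
w8 [0.6029 0.0973 0.277 ] 87.28 0.7947 9.875
[(array([268.5, 113.1]), 214), (array([336.6, 130.8]), 294), (array([215.7, 115.6]), 70), (array([160.9, 132.6]), 190), (array([270.4, 129.2]), 565), (array([211.3, 125.8]), 49), (array([190.3, 153.5]), 434), (array([167.5, 152.6]), 53), (array([510. , 158.5]), 238), (array([492.2, 167. ]), 66), (array([197.6, 176.3]), 824), (array([103.6, 209.6]), 409), (array([337. , 207.8]), 196), (array([273.7, 220.9]), 438), (array([225.1, 231.1]), 115)]
[271.4 129.9]
[223.1 181.3]
[274.8 220.4]
[319.5 180.5]
[0.5,15,-45,1,10],[0.5,7,-46,1,10],[0.5,-1,-47,1,10],[0.5,-9,-46,1,10],[0.5,-17,-44,1,10],[0.5,-25,-40,1,10],[0.5,-31,-35,0,10],[0.5,-37,-29,1,10],[0.5,-41,-22,0,10],[0.5,-45,-15,1,10],[0.5,-46,-6.8,0.3,6.1]  -> [ 0.42  -0.384  0.28 ] -18.81
```

```bash
python3 -c "
from h import *
snap('w9')"
```

```text
w9 [0.6066 0.0975 0.2883] 87.29 0.1498 9.925
```

Call:
servo_tool(
  increments=[
    [0.5,15,-45,1,10],
    [0.5,7,-46,1,10],
    [0.5,-1,-47,1,10],
    [0.5,-9,-46,1,10],
    [0.5,-17,-44,1,10],
    [0.5,-25,-40,1,10],
    [0.5,-31,-35,0,10],
    [0.5,-37,-29,1,10],
    [0.5,-41,-22,0,10],
    [0.5,-45,-15,1,10],
    [0.5,-46,-7,0,6],
    [0.5,0,0,0,0],
  ],
)

```text
t: 11.48
tool_pos: [0.4149, -0.3865, 0.2664]
tool_rot: [2.556, 1.825, -0.0]
contact_force: [0.7, 0.9, 0.5]
opening: 0.0425
grip_force: 0.0
```

Call:
servo_tool(
  increments=[
    [0.5,0,0,0,0],
    [0.5,0,0,0,0],
  ],
)

```text
t: 11.72
tool_pos: [0.4166, -0.3832, 0.266]
tool_rot: [2.551, 1.833, 0.0]
contact_force: [0.5, -0.6, 0.5]
opening: 0.0432
grip_force: 0.0
```

```bash
python3 -c "
from h import *
o=snap('w10')
print(white('pics/w10.png',(150,0,560,330),185,40))
print(proj('wrist',(.442,-.327,.1),o))"
```

```text
w10 [ 0.4166 -0.3832  0.266 ] -18.61 0.0044 11.725
[(array([339.8, 120.3]), 271), (array([295. , 120.5]), 362), (array([202.7, 174.4]), 249), (array([434. , 263.8]), 330), (array([412.8, 263.1]), 439)]
[326.86169852 122.60780117]
```

Call:
servo_tool(
  increments=[
    [0.5,35,20,25,0],
    [0.5,0,20,25,0],
    [0.5,0,0,0,0],
    [0.5,0,0,0,0],
  ],
)

```text
t: 12.28
tool_pos: [0.4653, -0.3636, 0.2165]
tool_rot: [2.552, 1.831, -0.0]
contact_force: [0.7, 0.5, 0.4]
opening: 0.0427
grip_force: 0.0
```

```bash
python3 - <<'E'
from h import *
o=snap('w11')
print(white('pics/w11.png',(150,0,420,330),185,40))
# rectified deck mosaic (top plane .105, 0.5 mm/px) from w9
def rect(f,o,fn,z,W,H,s):
    gx,gy=np.meshgrid((np.arange(W)-W/2)*s,(H/2-np.arange(H))*s)
    m=np.array([[proj('wrist',(*fn(a,b),z(a,b)),o) for a,b in zip(r,c)] for r,c in zip(gx,gy)],np.float32)
    return cv2.remap(cv2.imread(f),m[:,:,0],m[:,:,1],cv2.INTER_CUBIC)
cv2.imwrite('deck.png',rect('pics/w9.png',ld('w9'),dk,lambda a,b:.105,190,250,.001))
a=cv2.imread('deck.png');a=cv2.resize(a,None,fx=1.6,fy=1.6)
b=cv2.imread('pics/w11.png')[0:330,130:510]
c=cv2.imread('pics/w10.png')[0:250,180:480]
H=600;m=np.zeros((H,800,3),np.uint8)
m[:a.shape[0],:a.shape[1]]=a
b=cv2.resize(b,None,fx=1.3,fy=1.3);m[:b.shape[0],305:305+b.shape[1]]=b[:,:495]
m[402:402+190,0:300]=c[10:200]
cv2.imwrite('pics/mos.png',m)
E
```

```text
w11 [ 0.4653 -0.3636  0.2165] -18.67 0.015 12.275
[(array([251. , 164.8]), 296), (array([292.2, 177.6]), 179), (array([174.8, 201. ]), 1391), (array([342. , 312.7]), 802), (array([305.8, 318.3]), 195), (array([279.5, 320.7]), 166), (array([361.9, 327.7]), 75)]Traceback (most recent call last):
  File "<stdin>", line 9, in <module>
  File "<stdin>", line 7, in rect
  File "h.py", line 20, in proj
    c=get_calibration(n);X=np.array(X)
ValueError: time passes only in moves, steps and waits
```

```bash
sed -i 's/^from scipy.*/&\nimport functools,station\nget_calibration=functools.cache(station.get_calibration)/' h.py; python3 - <<'E'
from h import *
o=ld('w11')
def rect(f,o,fn,z,W,H,s):
    gx,gy=np.meshgrid((np.arange(W)-W/2)*s,(H/2-np.arange(H))*s)
    m=np.array([[proj('wrist',(*fn(a,b),z),o) for a,b in zip(r,c)] for r,c in zip(gx,gy)],np.float32)
    return cv2.remap(cv2.imread(f),m[:,:,0],m[:,:,1],cv2.INTER_CUBIC)
a=cv2.resize(rect('pics/w9.png',ld('w9'),dk,.105,190,250,.001),None,fx=1.6,fy=1.6)
b=cv2.resize(cv2.imread('pics/w11.png')[0:330,130:510],None,fx=1.3,fy=1.3)
c=cv2.imread('pics/w10.png')[0:250,180:480]
m=np.zeros((600,800,3),np.uint8)
m[:a.shape[0],:a.shape[1]]=a;m[:b.shape[0],305:305+b.shape[1]]=b[:,:495];m[402:592,0:300]=c[10:200]
cv2.imwrite('pics/mos.png',m)
o0=ld('w10')
for k,p,q in(('low',(295,120.5),(251,164.8)),('up',(339.8,120.3),(292.2,177.6))):
    print(k,tri([ray('wrist',p,o0),ray('wrist',q,o)]))
E
```

```text
low (array([ 0.41273853, -0.31694514,  0.08716936]), [np.float64(2.331263031338443), np.float64(2.3312630313385765)])
up (array([ 0.45394822, -0.32874184,  0.15070395]), [np.float64(2.871771033672724), np.float64(2.871771033672582)])
```

View pics/mos.png

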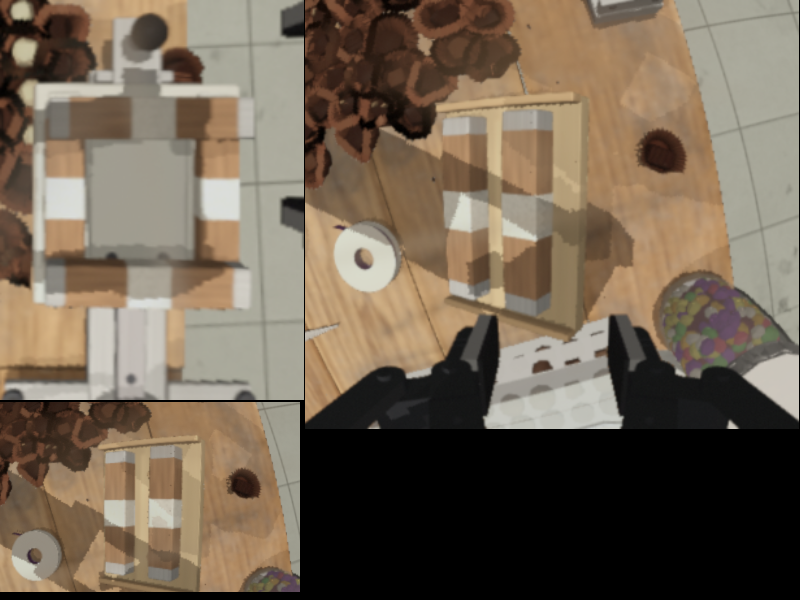

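The mosaic shows the second layer complete and square: bar_6's band is at (147,117), against a flush place of (152,117), and bar_3's is at (153,285). In the rack views both bars lie on a closed board with cheeks, so a vertical finger uphill of a bar meets the board. My plan for the upper bar is to push it up the slope with the downhill finger until it overhangs the top edge, then close. First I need the rack's pose.

```bash
python3 - <<'E'
from h import *
from scipy.optimize import least_squares
o0,o1=ld('w10'),ld('w11')
f=lambda m:(130+(m[0]-305)/1.3,m[1]/1.3)      # mosaic -> w11
g=lambda m:(m[0]+180,m[1]-402+10)             # mosaic -> w10
c,s=np.cos(np.radians(32)),np.sin(np.radians(32))
def pt(S,y,n): return np.array([S*c-n*s,y,.085+S*s+n*c])
obs=[('wrist',(295,120.5),o0,pt(-.027,0,.02)),('wrist',(339.8,120.3),o0,pt(.027,0,.02)),
 ('top',(408.7,198.7),None,pt(.027,0,.02)),('top',(403.3,213.1),None,pt(-.027,0,.02)),
 ('wrist',f((466,210)),o1,pt(-.027,0,.02)),('wrist',f((527,216)),o1,pt(.027,0,.02)),
 ('wrist',f((443,118)),o1,pt(-.04,.065,.02)),('wrist',f((503,110)),o1,pt(.014,.065,.02)),('wrist',f((450,293)),o1,pt(-.04,-.065,.02))]
def W(v,q,dz=0): a=v[2];return np.array([v[0]+q[0]*np.cos(a)-q[1]*np.sin(a),v[1]+q[0]*np.sin(a)+q[1]*np.cos(a),q[2]+v[3]])
res=lambda v:np.concatenate([proj(n,W(v,q),o)-p for n,p,o,q in obs])
r=least_squares(res,[.444,-.328,np.radians(-19),0],loss='soft_l1');v=r.x
print(v[:2].round(4),np.degrees(v[2]).round(2),v[3].round(4));print(res(v).reshape(-1,2).round(1).tolist())
np.save('rack.npy',v)
E
```

```text
[ 0.4441 -0.3257] -18.77 -0.0012
[[0.6, -0.1], [2.1, 1.1], [-0.3, -0.4], [-0.6, -0.5], [-5.7, -0.6], [-4.9, 0.0], [0.1, -0.5], [-0.2, 1.0], [1.5, -0.2]]
```

Rack fitted: origin (0.444,−0.326), yaw −18.8°, heights within 1 mm of the text. Positioning for the upper bar.

```bash
cat >> h.py <<'E'
def rk(x,y):
    v=np.load('rack.npy');c,s=np.cos(v[2]),np.sin(v[2]);return np.array([v[0]+x*c-y*s,v[1]+x*s+y*c])
E
python3 -c "
from h import *
plan([(*rk(.027,0),.165,-18.8)],.75)"
```

```text
[0.75,15,-3,26,0],[0.75,14.4,-2.4,26.1,0.1]  -> [ 0.4697 -0.3344  0.165 ] -18.8
```

Call:
servo_tool(
  increments=[
    [0.75,15,-3,26,0],
    [0.75,14,-2,26,0],
    [0.75,0,0,0,0],
    [0.75,0,0,0,0],
    [0.75,0,0,0,0],
  ],
  force=25,
)

```text
t: 12.95
tool_pos: [0.4704, -0.336, 0.1658]
tool_rot: [2.551, 1.828, 0.001]
contact_force: [-0.3, 0.1, 0.6]
opening: 0.064
grip_force: 0.0
```

```bash
python3 -c "
from h import *
print(get_obs()['opening'],get_obs()['dq'].round(3))
plan([(*rk(.027,0),.102,-18.8)],.75)"
```

```text
0.06397935508453034 [ 0.001  0.003  0.005 -0.    -0.001  0.001]
[0.75,1,-1,32,0],[0.75,0.3,-0.3,31.8,0]  -> [ 0.4696 -0.3344  0.102 ] -18.75
```

Call:
servo_tool(
  increments=[
    [0.75,1.3,-1.3,20,0],
    [0.75,0,0,25,0],
    [0.75,0,0,10,0],
    [0.75,0,0,8,0],
    [0.75,0,0,0,0],
  ],
)

```text
t: 13.58
tool_pos: [0.4689, -0.333, 0.1002]
tool_rot: [-2.553, -1.83, 0.0]
contact_force: [-0.0, -1.1, 0.6]
opening: 0.0641
grip_force: 0.0
```

No contact on the way down. Now I'll push up the slope, then close.

Call:
servo_tool(
  increments=[
    [0.75,0,4,-3,0],
    [0.75,0,4,-3,0],
    [0.75,0,3,-3,0],
    [0.75,0,3,-2,0],
    [0.75,0,0,0,0],
  ],
)

```text
t: 14.2
tool_pos: [0.4826, -0.3378, 0.112]
tool_rot: [2.552, 1.831, 0.0]
contact_force: [-0.2, 0.1, -0.2]
opening: 0.0641
grip_force: 0.0
```

Call:
servo_tool(
  increments=[
    [0.6,0,0,-1,0],
    [0.5,0,0,-1,0],
    [0.4,0,0,0,0],
    [0.2,0,0,0,0],
    [0.2,0,0,0,0],
  ],
  force=25,
)

```text
t: 14.82
tool_pos: [0.4732, -0.3345, 0.1142]
tool_rot: [-2.534, -1.818, 0.022]
contact_force: [-33.5, 13.4, 27.5]
opening: 0.0361
grip_force: 23.6
```

The closing stalled at 36 mm with the tool pushed back 10 mm. I read this as the uphill finger on the board's top edge. I'll ease the target back and raise slowly with the grip on.

Call:
servo_tool(
  increments=[
    [0.2,0,-4,0,0],
    [0.2,0,-4,-1,0],
    [0.2,0,0,-2,0],
  ],
)

```text
t: 15.2
tool_pos: [0.4648, -0.3316, 0.1161]
tool_rot: [-2.533, -1.817, 0.024]
contact_force: [-32.5, 11.9, 19.4]
opening: 0.0175
grip_force: 17.4
```

I misread it. With the pads standing back when open, the tips were above the bar's edge, so they rode over it and came down on its top face. I'll lift, reopen and go 10 mm lower.

Call:
servo_tool(
  increments=[
    [0.3,0,-8,-20,0],
    [0.75,0,0,-25,0],
    [0.75,0,0,0,0],
    [0.75,0,0,0,0],
    [0.75,0,0,0,0],
  ],
)

```text
t: 15.82
tool_pos: [0.4665, -0.3318, 0.1599]
tool_rot: [-2.551, -1.829, 0.001]
contact_force: [-0.1, -0.2, 0.5]
opening: 0.0638
grip_force: 0.0
```

```bash
python3 - <<'E'
from h import *
o=snap('w12');print(o['contact_force'].round(1))
v=np.load('rack.npy');c,s=np.cos(np.radians(32)),np.sin(np.radians(32))
def P(S,y,n): return proj('wrist',(*rk(S*c-n*s,y),.085+S*s+n*c+v[3]),o).round(1)
print('pred low,up band',P(-.027,0,.02),P(.027,0,.02))
print('pred foil up', P(.027,.0585,.02),P(.027,-.0585,.02),'low',P(-.027,.0585,.02))
print(white('pics/w12.png',(180,0,460,330),150,60))
plan([(*rk(.027,0),.165,-18.8)],.75)
E
```

```text
w12 [ 0.4665 -0.3318  0.1599] -18.71 0.0032 15.825
[-0.1 -0.2  0.5]
pred low,up band [245.9 213.4] [304.3 228.1]
pred foil up [303.1 137.6] [306.  301.8] low [241.4 135.3]
[(array([405.2,   7.7]), 729), (array([451.6,   9.6]), 341), (array([456.1,  34.1]), 163), (array([453.2,  52.7]), 276), (array([278.5, 134.3]), 225), (array([248.5, 131. ]), 85), (array([303.1, 137.3]), 645), (array([279.7, 191.9]), 240), (array([248.2, 211.7]), 1028), (array([184.9, 243.8]), 445), (array([303.9, 235.2]), 681), (array([371.2, 311.8]), 820), (array([287.6, 322.8]), 695)]
[0.75,-1.4,3.7,-5,0.1]  -> [ 0.4696 -0.3344  0.165 ] -18.81
```

The bar has not moved: its foil end is at (303.1,137.3) against a predicted (303.1,137.6). Descending lower.

Call:
servo_tool(
  increments=[
    [0.75,-1.4,3.7,20,0],
    [0.75,0,0,25,0],
    [0.75,0,0,15,0],
    [0.75,0,0,9,0],
    [0.75,0,0,0,0],
    [0.75,0,4,-2.5,0],
    [0.75,0,4,-2.5,0],
    [0.75,0,0,0,0],
  ],
)

```text
t: 16.88
tool_pos: [0.4786, -0.3381, 0.0987]
tool_rot: [2.551, 1.83, 0.001]
contact_force: [0.3, 0.4, -0.7]
opening: 0.0644
grip_force: 0.0
```

Call:
servo_tool(
  increments=[
    [0.75,0,-7,4,0],
    [0.75,0,0,7,0],
    [0.75,0,0,0,0],
    [0.75,0,4,-2.5,0],
    [0.75,0,4,-2.5,0],
    [0.75,0,4,-2.5,0],
    [0.75,0,3,-2,0],
    [0.75,0,0,0,0],
    [0.75,0,0,0,0],
  ],
)

```text
t: 18.0
tool_pos: [0.4855, -0.3401, 0.0962]
tool_rot: [2.553, 1.83, 0.0]
contact_force: [0.1, -0.2, 0.4]
opening: 0.0638
grip_force: 0.0
```

```bash
cat >> h.py <<'E'
def rackpred(o):
    v=np.load('rack.npy');c,s=np.cos(np.radians(32)),np.sin(np.radians(32))
    P=lambda S,y,n:proj('wrist',(*rk(S*c-n*s,y),.085+S*s+n*c+v[3]),o).round(1)
    d=o['tool_pos'][:2]-v[:2];print('tool in rack',(np.cos(v[2])*d[0]+np.sin(v[2])*d[1]).round(4),(-np.sin(v[2])*d[0]+np.cos(v[2])*d[1]).round(4),o['tool_pos'][2].round(4))
    for S in(-.027,.027,.037,.047,.057):print(S,'band',P(S,0,.02),'foil+',P(S,.0585,.02),'foil-',P(S,-.0585,.02))
E
python3 - <<'E'
from h import *
o=snap('w13');print(o['contact_force'].round(1));rackpred(o)
print(white('pics/w13.png',(180,0,460,330),150,60))
E
```

```text
w13 [ 0.4855 -0.3401  0.0962] -18.71 0.0041 18.0
[ 0.1 -0.2  0.4]
tool in rack 0.0439 -0.0003 0.0962
-0.027 band [187.4 245.7] foil+ [175.3 144.4] foil- [203.8 324.8]
0.027 band [253.4 274.3] foil+ [244.  147.9] foil- [264.7 361.3]
0.037 band [269.5 280.8] foil+ [261.7 149. ] foil- [278.6 368.7]
0.047 band [287.1 287.5] foil+ [281.6 150.4] foil- [293.3 376.3]
0.057 band [306.2 294.6] foil+ [303.7 152.2] foil- [309. 384.]
[(array([454.2,   6.9]), 167), (array([457.2,  25.7]), 83), (array([208.7, 124.8]), 79), (array([271.7, 149. ]), 1501), (array([231.7, 212.8]), 862), (array([195.5, 247.4]), 1200), (array([274. , 304.3]), 260)]
```

The bar followed: foil end at (271.7,149), so it sits at about 42 mm along the slope, 15 mm up from its row. Now I'll close while rising, so the downhill finger carries it on past the edge.

Call:
servo_tool(
  increments=[
    [0.66,0,0,-3,0],
    [0.58,0,0,-3,0],
    [0.5,0,0,-3,0],
    [0.42,0,0,-2,0],
    [0.36,0,0,-1,0],
    [0.3,0,0,0,0],
    [0.25,0,0,0,0],
    [0.2,0,0,0,0],
  ],
  force=25,
)

```text
t: 19.05
tool_pos: [0.4804, -0.3383, 0.1073]
tool_rot: [-2.543, -1.824, 0.011]
contact_force: [-17.5, 6.4, 9.0]
opening: 0.0311
grip_force: 23.9
```

Call:
servo_tool(
  increments=[
    [0.2,0,0,-3,0],
    [0.2,0,0,-5,0],
    [0.2,0,0,-12,0],
    [0.2,0,0,-30,0],
    [0.2,0,0,-30,0],
    [0.2,0,0,0,0],
  ],
  force=25,
)

```text
t: 19.8
tool_pos: [0.4872, -0.3416, 0.1924]
tool_rot: [2.547, 1.826, 0.003]
contact_force: [-0.6, 0.3, -0.6]
opening: 0.0309
grip_force: 24.9
```

```bash
python3 - <<'E'
from h import *
o=snap('w14');print(o['contact_force'].round(1),o['opening'],o['grip_force']);rackpred(o)
print(white('pics/w14.png',(180,0,460,330),150,60))
E
```

```text
w14 [ 0.4872 -0.3416  0.1924] -18.7 0.0599 19.8
[-0.6  0.3 -0.6] 0.03089860898873565 24.906332194805145
tool in rack 0.0459 -0.0012 0.1924
-0.027 band [227.6 197.8] foil+ [223.3 129.6] foil- [234.  258.6]
0.027 band [275.4 208.4] foil+ [272.8 130.1] foil- [279.2 275.8]
0.037 band [285.9 210.7] foil+ [283.8 130.3] foil- [288.9 279.3]
0.047 band [296.9 213.1] foil+ [295.4 130.7] foil- [299.  282.9]
0.057 band [308.5 215.6] foil+ [307.8 131.1] foil- [309.6 286.5]
[(array([368.7,  11.8]), 556), (array([419.3,  12.2]), 594), (array([445.9,   9.3]), 542), (array([452.5,  45. ]), 736), (array([436.5,  68.2]), 2140), (array([449.8, 144.8]), 1526), (array([264.6, 126.1]), 388), (array([281.1, 131.7]), 100), (array([311.6, 147.2]), 1561), (array([266.1, 184.9]), 665), (array([235.8, 199.7]), 847), (array([455.2, 218.5]), 492), (array([181.1, 230.5]), 75), (array([264.9, 237.6]), 265), (array([285.2, 319.2]), 188)]
```

The upper bar is off the rack and held (30.9 mm, so still tilted roughly 18°). I'll work out its offset along its length, then plan to the far third-layer place, flying above the spool.

```bash
python3 - <<'E'
from h import *
o=ld('w14');Rt=Ro.from_rotvec(o['tool_rot']).as_matrix()
for dz in(.02,.027):
    X=at('wrist',(311.6,147.2),o['tool_pos'][2]+dz,o);print(dz,((X-o['tool_pos'])@Rt*1e3).round(1))
i=cv2.imread('pics/w14.png');col=i[100:330,311].min(1);print(100+np.where(np.abs(np.diff(col.astype(int)))>25)[0],)
o=get_obs();p=o['tool_pos'];t=dk(.052,0);print(t)
plan([(*p[:2],.245,None),(*t,.245,-2.7),(*t,.135,-2.7)],.2)
E
```

```text
0.02 [ 58.9  -3.7 -20.2]
0.027 [ 59.7  -3.5 -27.2]
[131 162 253 304 305]
[0.65294227 0.04305046]
[0.2,0,0,-55.2,0]  -> [ 0.4862 -0.3407  0.245 ] -18.7
[0.2,52,4,0,-2],[0.2,52,6,0,-2],[0.2,52,8,0,-2],[0.2,51,10,0,-2],[0.2,51,12,0,-2],[0.2,51,13,0,-2],[0.2,50,15,0,-2],[0.2,49.2,17.2,0,-2]  -> [0.653 0.043 0.245] -2.7
[0.2,0,-0,55,-0],[0.2,0,-0,55,-0]  -> [0.653 0.043 0.135] -2.7
```

Call:
servo_tool(
  increments=[
    [0.2,0,0,-55,0],
    [0.2,52,4,0,-2],
    [0.2,52,6,0,-2],
    [0.2,52,8,0,-2],
    [0.2,51,10,0,-2],
    [0.2,51,12,0,-2],
    [0.2,51,13,0,-2],
    [0.2,50,15,0,-2],
    [0.2,49,17,0,-2],
    [0.2,0,0,40,0],
    [0.2,0,0,40,0],
    [0.2,0,0,15,0],
  ],
)

```text
t: 21.35
tool_pos: [0.649, 0.0438, 0.1424]
tool_rot: [-2.269, -2.164, 0.009]
contact_force: [-0.4, -0.3, -1.6]
opening: 0.0307
grip_force: 25.2
```

Call:
servo_tool(
  increments=[
    [0.2,0,0,10,0],
    [0.2,0,0,0,0],
  ],
)

```text
t: 21.6
tool_pos: [0.6521, 0.0432, 0.1383]
tool_rot: [2.274, 2.168, 0.0]
contact_force: [0.1, 1.0, 0.0]
opening: 0.0306
grip_force: 25.2
```

```bash
python3 - <<'E'
from h import *
o=snap('w15');print(o['opening'],o['contact_force'].round(1));print(white('pics/w15.png',(200,0,460,330),170,60))
for x,y,z in[(0,.052,.105),(-.052,0,.085),(0,.108,.1),(.0585,.052,.105),(-.0585,.052,.105)]:print((x,y),proj('wrist',(*dk(x,y),z),o).round(1))
plan([(*dk(.052,0),.108,-2.7)],.2)
E
```

```text
w15 [0.6521 0.0432 0.1383] -2.73 0.0243 21.6
0.0306234196701396 [0.1 1.  0. ]
[(array([250.4,  84.9]), 1550), (array([279.7,  97.8]), 110), (array([274.6, 115.5]), 2267), (array([237.4, 154.9]), 2588), (array([333.9, 148.2]), 77), (array([231.8, 238. ]), 1773), (array([207.7, 236.7]), 166), (array([284.7, 324.2]), 103)]
(0, 0.052) [233.1 149.7]
(-0.052, 0) [178.6 220.3]
(0, 0.108) [233.3  56.2]
(0.0585, 0.052) [333.2 148.3]
(-0.0585, 0.052) [148.2 153.8]
[0.2,-0.1,0.3,31.3,-0]  -> [0.653  0.0431 0.108 ] -2.73
```

bar_6 in the tower sits right on the prediction: foil at (333.9,148.2) against (333.2,148.3). Lowering until contact.

Call:
servo_tool(
  increments=[
    [0.2,0,0,20,0],
    [0.2,0,0,9,0],
    [0.2,0,0,0,0],
    [0.2,0,0,2,0],
    [0.2,0,0,2,0],
    [0.2,0,0,0,0],
  ],
)

```text
t: 22.4
tool_pos: [0.6524, 0.0434, 0.1061]
tool_rot: [2.273, 2.168, 0.001]
contact_force: [-0.9, 0.6, 3.3]
opening: 0.0307
grip_force: 25.3
```

Call:
servo_tool(
  increments=[
    [0.2,0,0,2,0],
    [0.2,0,0,2,0],
    [0.2,0,0,0,0],
  ],
  force=20,
)

```text
t: 22.78
tool_pos: [0.6528, 0.0434, 0.1056]
tool_rot: [2.272, 2.168, 0.001]
contact_force: [-7.7, -0.3, 16.1]
opening: 0.0307
grip_force: 25.8
```

Pressing does not flatten it. I'll relax the load, open slightly so it drops flat between the pads, then re-close to centre it.

Call:
servo_tool(
  increments=[
    [0.2,0,0,-3,0],
    [0.42,0,0,0,0],
    [0.42,0,0,0,0],
    [0.42,0,0,0,0],
    [0.2,0,0,0,0],
    [0.2,0,0,0,0],
    [0.2,0,0,0,0],
  ],
  force=20,
)

```text
t: 23.65
tool_pos: [0.6517, 0.0434, 0.1038]
tool_rot: [-2.273, -2.168, 0.001]
contact_force: [-0.2, -0.1, -1.3]
opening: 0.0295
grip_force: 19.8
```

Call:
servo_tool(
  increments=[
    [0.55,0,0,0,0],
    [0.55,0,0,0,0],
    [0.55,0,0,0,0],
    [0.55,0,0,-20,0],
    [0.55,-25,0,-40,0],
    [0.55,-35,0,-40,0],
    [0.55,0,0,0,0],
    [0.55,0,0,0,0],
    [0.55,0,0,0,0],
  ],
)

```text
t: 24.78
tool_pos: [0.6483, -0.0157, 0.2026]
tool_rot: [-2.271, -2.168, 0.002]
contact_force: [1.0, 0.1, 0.2]
opening: 0.0469
grip_force: 0.0
```

```bash
python3 - <<'E'
from h import *
o=snap('w16');print(white('pics/w16.png',(200,0,460,330),150,40))
for n,p in dict(b_c=(.052,0,.125),fp=(.052,.0585,.125),fm=(.052,-.0585,.125),b6=(0,.052,.105),b6f=(-.0585,.052,.105),knob=(0,.108,.1)).items():print(n,proj('wrist',(*dk(*p[:2]),p[2]),o).round(1))
# rectify at top plane .125 and print kraft/white mask coarsely
import sys
g=cv2.imread('pics/w16.png')
for y in np.arange(.08,-.0801,-.01):
    row=''
    for x in np.arange(.02,.0861,.003):
        u=proj('wrist',(*dk(x,y),.125),o);b,gg,r=g[int(round(u[1])),int(round(u[0]))].astype(int) if 0<=u[1]<400 else (0,0,0)
        row+='W' if min(b,gg,r)>150 else 'k' if r-b>45 and r>110 else 'd' if r-b>25 else '.'
    print('%+.3f'%y,row)
E
```

```text
w16 [ 0.6483 -0.0157  0.2026] -2.67 0.0062 24.775
[(array([338.1,  34.8]), 8029), (array([441.7,  28.5]), 2113), (array([202.2,   8.2]), 45), (array([202.7,  34. ]), 54), (array([325. , 115.6]), 13826), (array([443.3, 101.4]), 2624), (array([208.3, 131.4]), 547), (array([384.7, 185.6]), 6170), (array([442.7, 184.4]), 2554), (array([262.2, 220.3]), 1505), (array([284.3, 224.7]), 67), (array([332.4, 221.9]), 246), (array([440.1, 255.2]), 2246), (array([385.3, 247.2]), 2342), (array([332.8, 244.3]), 555), (array([221.4, 265.8]), 308), (array([332.1, 287.8]), 421), (array([347.6, 288.2]), 71), (array([370. , 313.7]), 236), (array([332.3, 314.3]), 715), (array([350.2, 315.6]), 222), (array([296.8, 316.9]), 91)]
b_c [323.4 130.9]
fp [323.5  49.6]
fm [323.2 209.6]
b6 [255.9  64.6]
b6f [186.8  71. ]
knob [258.2   0.4]
+0.080 WWdkkkkkkkkdWWWWWWWWWWW
+0.070 WWdkkddddddddWWWWWWWWWW
+0.060 kkkkkkkkWWWWWWWWWWWWWWW
+0.050 kkkkkkkkkkkkkkkkkWWWWWW
+0.040 kkkkkkkkkkkkkkkkkWWWWWW
+0.030 WWWWWWWkkkkkkkkkkWWWWWW
+0.020 WWWWWWWkkkkkkkkkkWWWWWW
+0.010 WWWWWWWWWWWWWWWWWWW.WWW
+0.000 WWWWWWWWWWWWWWWWWWWWWWW
-0.010 WWWWWWWdWWWWWWWWW......
-0.020 WWWWWWWkkkkkkkkkdWWWWWW
-0.030 .......ddddddddddWWWWWW
-0.040 dddddddddddddddddWWWWWW
-0.050 kkkkdddddddddddd.WWWWWW
-0.060 dd..dddd.........WWWWWW
-0.070 .W....kkkkkWWWWW.WWWWWW
-0.080 ......kkkkdWWWWW.WWWWWW
```

```bash
python3 - <<'E'
from h import *
o=ld('w16');g=cv2.imread('pics/w16.png')
for y in (.045,.035,.02,.0,-.02,-.03):
    xs=np.arange(.032,.078,.001);u=np.array([proj('wrist',(*dk(x,y),.125),o) for x in xs],np.float32)
    c=cv2.remap(g,u[None,:,0],u[None,:,1],cv2.INTER_LINEAR)[0]
    print(y,' '.join('%d/%d'%(p[2],p[0]) for p in c))
# length edges along x=.052
ys=np.arange(.05,.075,.001)
for sg in(1,-1):
    u=np.array([proj('wrist',(*dk(.052,sg*y),.125),o) for y in ys],np.float32)
    print(sg,cv2.remap(g,u[None,:,0],u[None,:,1],cv2.INTER_LINEAR)[0].min(1).tolist())
E
```

```text
0.045 184/113 184/112 184/112 184/112 184/112 186/113 186/114 186/114 187/114 187/113 163/97 151/90 170/102 170/103 171/104 176/106 178/108 180/110 177/107 174/105 173/104 174/105 174/105 174/106 173/105 172/105 173/105 176/107 183/111 176/107 173/106 171/105 171/105 173/107 177/109 177/108 170/121 172/153 173/157 174/158 174/158 174/158 174/159 174/158 174/158 173/158
0.035 142/126 141/125 141/124 140/124 138/122 136/120 138/122 128/111 114/85 113/68 113/66 149/86 171/100 171/101 171/100 173/101 175/102 176/102 175/102 175/101 175/101 176/102 174/101 172/99 169/97 167/97 168/97 171/99 176/101 176/101 173/99 171/98 171/98 175/100 178/103 173/99 161/105 168/146 173/158 173/159 174/159 173/159 174/159 174/159 174/159 173/159
0.02 215/196 215/196 215/196 214/196 203/184 208/190 210/191 186/166 152/112 169/112 154/102 161/105 169/109 169/107 168/106 169/106 170/106 171/106 173/107 174/107 178/108 182/111 183/110 181/109 175/104 170/100 167/98 170/100 175/103 176/103 175/102 174/101 175/101 176/102 175/102 167/96 132/77 135/117 171/156 172/157 173/157 173/158 174/159 173/158 173/158 173/1
[... 638 characters left out ...]
2/116 175/118 178/120 174/119 171/132 176/157 176/159 176/159 175/158 175/158 176/159 175/159 176/160 176/160
-0.03 148/130 148/131 148/130 148/130 145/128 146/128 145/127 134/114 125/95 125/91 122/90 121/88 123/89 122/88 121/87 121/86 120/85 119/85 116/83 114/81 114/80 114/79 114/79 114/78 113/77 113/76 112/76 113/75 113/75 112/74 111/73 111/73 112/72 113/73 113/73 109/71 124/95 165/148 176/160 175/160 174/159 174/158 175/159 175/160 175/160 174/159
1 [123, 125, 126, 134, 183, 197, 197, 197, 197, 198, 197, 198, 197, 198, 194, 173, 121, 90, 88, 89, 89, 89, 90, 90, 94]
-1 [52, 57, 93, 108, 109, 110, 109, 109, 109, 108, 108, 108, 107, 118, 155, 161, 161, 161, 161, 161, 161, 160, 161, 159, 146]
```

Numerically, this bar lies flat: its top face runs from x=42.5 to 68 mm, centred near (55,+1), within 3.5 mm of flush. Next is the lower rack bar. The board blocks the uphill finger here too, so I'll pinch low and let the uphill finger roll the bar up against its pegs into the jaws.

```bash
python3 - <<'E'
from h import *
p=get_obs()['tool_pos'];t=rk(-.0317,0);print(t)
plan([(*p[:2],.235,None),(*t,.225,-18.8),(*t,.13,-18.8)],.47)
E
```

```text
[ 0.41405508 -0.31551308]
[0.47,0,0,-32.6,0]  -> [ 0.6483 -0.0157  0.235 ] -2.66
[0.47,-44,-31,1,2],[0.47,-45,-30,2,2],[0.47,-47,-28,1,2],[0.47,-47,-27,2,2],[0.47,-48,-25,1,2],[0.47,-50,-23,2,2],[0.47,-49.9,-21.9,1,4.1]  -> [ 0.414  -0.3155  0.225 ] -18.76
[0.47,-0,0,48,0],[0.47,-0,0,47,0]  -> [ 0.414  -0.3155  0.13  ] -18.76
```

Call:
servo_tool(
  increments=[
    [0.47,0,0,-33,0],
    [0.47,-44,-31,1,2],
    [0.47,-45,-30,2,2],
    [0.47,-47,-28,1,2],
    [0.47,-47,-27,2,2],
    [0.47,-48,-25,1,2],
    [0.47,-50,-23,2,2],
    [0.47,-50,-22,1,4],
    [0.47,0,0,45,0],
    [0.47,0,0,45,0],
    [0.47,0,0,0,0],
    [0.47,0,0,0,0],
  ],
)

```text
t: 26.32
tool_pos: [0.4152, -0.3163, 0.1383]
tool_rot: [2.551, 1.831, 0.0]
contact_force: [0.3, -0.0, 0.9]
opening: 0.0402
grip_force: 0.0
```

```bash
python3 - <<'E'
from h import *
o=snap('w17');print(o['opening']);rackpred(o);print(white('pics/w17.png',(200,0,460,330),150,60))
plan([(*rk(-.0317,0),.09,-18.8)],.47)
E
```

```text
w17 [ 0.4152 -0.3163  0.1383] -18.67 0.0323 26.325
0.04021933143910217
tool in rack -0.0304 -0.0003 0.1383
-0.027 band [316.2 221.7] foil+ [316.  133.6] foil- [316.5 294.5]
0.027 band [392.6 238.3] foil+ [399.2 139.1] foil- [383.8 316.5]
0.037 band [408.5 241.6] foil+ [416.7 140.6] foil- [397.4 320.5]
0.047 band [424.7 245. ] foil+ [434.8 142.4] foil- [411.4 324.5]
0.057 band [441.3 248.3] foil+ [453.2 144.3] foil- [425.6 328.4]
[(array([443.9,   8.2]), 263), (array([385.3, 112.1]), 288), (array([379.9, 122.7]), 67), (array([316.6, 134.7]), 667), (array([361., 139.]), 83), (array([314.8, 230.2]), 690), (array([214.9, 251.1]), 1455), (array([424.3, 271.7]), 875), (array([345.8, 326.4]), 260)]
[0.47,0.7,-1.9,49.3,0.1]  -> [ 0.4141 -0.3155  0.09  ] -18.77
```

The lower bar is still in its row: foil at (316.6,134.7) against (316,133.6). Descending to feel for the board.

Call:
servo_tool(
  increments=[
    [0.47,0.7,-1.5,25,0],
    [0.47,0,0,20,0],
    [0.47,0,0,5,0],
    [0.47,0,0,3,0],
    [0.47,0,0,0,0],
  ],
)

```text
t: 27.0
tool_pos: [0.4139, -0.3156, 0.0854]
tool_rot: [2.551, 1.83, 0.0]
contact_force: [-1.1, -0.6, -0.3]
opening: 0.0405
grip_force: 0.0
```

Call:
servo_tool(
  increments=[
    [0.47,0,0,3,0],
    [0.47,0,0,2,0],
    [0.47,0,0,0,0],
  ],
)

```text
t: 27.38
tool_pos: [0.4137, -0.3154, 0.0804]
tool_rot: [2.552, 1.83, 0.0]
contact_force: [-2.3, 1.3, 5.1]
opening: 0.0404
grip_force: 3.1
```

Call:
servo_tool(
  increments=[
    [0.47,0,0,2,0],
    [0.47,0,0,2,0],
    [0.47,0,0,0,0],
  ],
)

```text
t: 27.75
tool_pos: [0.4141, -0.3157, 0.08]
tool_rot: [2.552, 1.831, 0.0]
contact_force: [-10.7, 8.9, 25.7]
opening: 0.0404
grip_force: 13.9
```

The board is felt at TCP z≈80 mm. I'll unload slightly and close with a small downhill shift.

Call:
servo_tool(
  increments=[
    [0.47,0,0,-3.5,0],
    [0.44,0,-1,1,0],
    [0.41,0,-1,1,0],
    [0.38,0,-1,0,0],
    [0.35,0,-1,0,0],
    [0.35,0,0,0,0],
  ],
  force=25,
)

```text
t: 28.5
tool_pos: [0.414, -0.3162, 0.0796]
tool_rot: [2.544, 1.823, 0.009]
contact_force: [10.6, -2.7, 3.5]
opening: 0.0303
grip_force: 7.4
```

Call:
servo_tool(
  increments=[
    [0.3,0,2,0.5,0],
    [0.25,0,1,0,0],
    [0.2,0,0,0,0],
    [0.2,0,0,0,0],
  ],
  force=25,
)

```text
t: 29.0
tool_pos: [0.4146, -0.3164, 0.0795]
tool_rot: [2.548, 1.827, 0.003]
contact_force: [1.0, 1.8, 11.9]
opening: 0.0286
grip_force: 23.7
```

Jaws are holding at 28.6 mm with full force. Lifting slowly.

Call:
servo_tool(
  increments=[
    [0.2,0,0,-2,0],
    [0.2,0,0,-2,0],
    [0.2,0,0,-2,0],
    [0.2,0,0,-2,0],
    [0.2,0,0,0,0],
  ],
  force=30,
)

```text
t: 29.62
tool_pos: [0.4123, -0.3147, 0.0841]
tool_rot: [2.553, 1.831, 0.0]
contact_force: [1.6, -2.0, 1.1]
opening: 0.028
grip_force: 28.0
```

Call:
servo_tool(
  increments=[
    [0.2,0,0,-5,0],
    [0.2,0,0,-8,0],
    [0.2,0,0,-12,0],
    [0.2,0,0,-12,0],
    [0.2,0,0,0,0],
  ],
)

```text
t: 30.25
tool_pos: [0.4131, -0.3155, 0.1231]
tool_rot: [2.55, 1.829, 0.001]
contact_force: [0.1, 0.1, -0.6]
opening: 0.028
grip_force: 27.4
```

```bash
python3 - <<'E'
from h import *
o=snap('w18');print(o['opening'],o['grip_force']);rackpred(o);print(white('pics/w18.png',(200,0,460,330),150,60))
E
```

```text
w18 [ 0.4131 -0.3155  0.1231] -18.71 0.0227 30.25
0.02803756967135037 27.429873207584023
tool in rack -0.0327 -0.0003 0.1231
-0.027 band [319.4 230.3] foil+ [319.3 135.7] foil- [319.4 306.4]
0.027 band [402.3 249.2] foil+ [410.8 142.2] foil- [391.2 330.4]
0.037 band [419.5 252.9] foil+ [430.1 144.1] foil- [405.8 334.7]
0.047 band [437.  256.6] foil+ [449.8 146.2] foil- [420.6 339. ]
0.057 band [454.9 260.3] foil+ [469.9 148.5] foil- [435.6 343.1]
[(array([448.1,   4.1]), 157), (array([386.4, 112. ]), 388), (array([375.2, 138.7]), 721), (array([315.5, 144.7]), 1319), (array([213.8, 256.3]), 1311), (array([427.7, 276.8]), 704), (array([315.9, 282.9]), 456)]
```

The lower bar is in hand: the foil moved to (315.5,144.7) and doubled in area. It is pinched near the tips, so I'll carry it gently.

```bash
python3 - <<'E'
from h import *
p=get_obs()['tool_pos'];t=dk(-.0565,0);print(t)
m=(p[:2]+t)/2;
s=plan([(*p[:2],.25,None)],.2)
for f in (.33,.67,1): s=plan([(*(p[:2]+f*(t-p[:2])),.25,-18.7+16*f)],.2,s)
E
```

```text
[0.54456272 0.04816151]
[0.2,0,0,-43,0],[0.2,0,0,-42,0],[0.2,0,0,-42.9,0]  -> [ 0.4126 -0.3151  0.25  ] -18.71
[0.2,42,1,-0,-2],[0.2,43,2,-0,-2],[0.2,42.3,4.2,-0,-1.3]  -> [ 0.4562 -0.1951  0.25  ] -13.41
[0.2,43,5,-0,-2],[0.2,44,7,-0,-2],[0.2,42.8,7.6,-0,-1.4]  -> [ 0.5011 -0.0718  0.25  ] -8.01
[0.2,42,9,-0,-2],[0.2,41,10,-0,-2],[0.2,40.8,11.7,-0,-1.3]  -> [0.5446 0.0482 0.25  ] -2.71
```

Call:
servo_tool(
  increments=[
    [0.2,0,0,-25,0],
    [0.2,0,0,-40,0],
    [0.2,0,0,-40,0],
    [0.2,20,1,-20,0],
    [0.2,40,2,0,-2],
    [0.2,43,3,0,-2],
    [0.2,43,5,0,-2],
    [0.2,43,5,0,-2],
    [0.2,43,7,0,-2],
    [0.2,43,9,0,-2],
    [0.2,43,10,0,-2],
    [0.2,40,11,0,-2],
  ],
)

```text
t: 31.8
tool_pos: [0.5385, 0.0281, 0.2447]
tool_rot: [-2.269, -2.169, 0.002]
contact_force: [-0.1, -0.1, -0.7]
opening: 0.0282
grip_force: 27.4
```

```bash
python3 - <<'E'
from h import *
o=get_obs();print(o['opening'],o['grip_force'])
plan([(*dk(-.0565,0),.25,-2.7)],.2)
E
```

```text
0.028230349967303645 27.437341567128897
[0.2,20.3,5.1,-5.3,0.1]  -> [0.5446 0.0482 0.25  ] -2.68
```

Call:
servo_tool(
  increments=[
    [0.2,17,3,20,0],
    [0.2,0,0,35,0],
    [0.2,0,0,35,0],
    [0.2,0,0,12,0],
    [0.2,0,0,0,0],
    [0.2,0,0,0,0],
  ],
)

```text
t: 32.55
tool_pos: [0.5439, 0.0419, 0.1456]
tool_rot: [2.273, 2.166, 0.003]
contact_force: [1.5, 0.6, -0.4]
opening: 0.0282
grip_force: 27.4
```

```bash
python3 - <<'E'
from h import *
o=snap('w19');print(o['opening']);print(white('pics/w19.png',(250,0,460,330),150,60))
Rt=Ro.from_rotvec(o['tool_rot']).as_matrix()
plan([(*dk(-.0565,0),.13,-2.7)],.2)
for n,p in dict(b5c=(.055,0,.125),b5f=(.055,.0585,.125),b6=(0,.052,.105)).items():print(n,proj('wrist',(*dk(*p[:2]),p[2]),o).round(1))
for q in white('pics/w19.png',(290,90,345,200),150,200):
    for dz in(.01,.015): X=at('wrist',q[0],o['tool_pos'][2]+dz,o);print(q,dz,((X-o['tool_pos'])@Rt*1e3).round(1))
E
```

```text
w19 [0.5439 0.0419 0.1456] -2.74 0.0118 32.55
0.028207951542921994
[(array([443.5,  37. ]), 1194), (array([456.2,  30.7]), 450), (array([289.1,  31.8]), 143), (array([395.5, 148.9]), 11978), (array([292.7,  66.5]), 235), (array([451.1,  85.5]), 167), (array([365.1,  89.9]), 133), (array([315.2, 144.8]), 1275), (array([261.6, 165.4]), 79), (array([451.2, 210.3]), 212), (array([404.6, 278.9]), 416), (array([352.8, 320.3]), 186)]
[0.2,6.3,0.1,15.9,-0]  -> [0.5445 0.0482 0.13  ] -2.73
b5c [495.2 227.5]
b5f [507.3 135.7]
b6 [413.6 137.9]
(array([316.7, 110.1]), 1256) 0.01 [ 73.6  -1.6 -10. ]
(array([316.7, 110.1]), 1256) 0.015 [ 73.6  -1.5 -15. ]
(array([315.2, 144.8]), 1275) 0.01 [ 58.7  -2.2 -10. ]
(array([315.2, 144.8]), 1275) 0.015 [ 59.2  -2.1 -15. ]
```

Call:
servo_tool(
  increments=[
    [0.2,6.3,0,8,0],
    [0.2,0,0,9,0],
    [0.2,0,0,3,0],
    [0.2,0,0,2,0],
    [0.2,0,0,0,0],
  ],
)

```text
t: 33.22
tool_pos: [0.5433, 0.0483, 0.1219]
tool_rot: [-2.273, -2.168, 0.0]
contact_force: [0.2, 0.6, -0.9]
opening: 0.0282
grip_force: 27.4
```

Call:
servo_tool(
  increments=[
    [0.2,0,0,2,0],
    [0.2,0,0,2,0],
    [0.2,0,0,0,0],
  ],
)

```text
t: 33.6
tool_pos: [0.544, 0.0483, 0.1207]
tool_rot: [2.273, 2.168, 0.001]
contact_force: [-4.3, 0.1, 9.4]
opening: 0.0279
grip_force: 30.2
```

Contact. Now unload, open so it drops flat, shift to the flush place, lower and re-close to square it.

Call:
servo_tool(
  increments=[
    [0.2,0,0,-2.5,0],
    [0.5,0,0,0,0],
    [0.5,0,0,0,0],
    [0.5,0,0,0,0],
    [0.5,0,0,-10,0],
    [0.5,0,4.5,-10,0],
    [0.5,0,0,0,0],
    [0.5,0,0,0,0],
  ],
  force=20,
)

```text
t: 34.6
tool_pos: [0.5479, 0.0482, 0.1408]
tool_rot: [2.273, 2.168, 0.0]
contact_force: [-0.9, 0.2, 0.6]
opening: 0.0426
grip_force: 0.0
```

```bash
cat >> h.py <<'E'
def scan(k,x0,x1,ys,z=.125):
    o=ld(k);g=cv2.imread(f'pics/{k}.png');xs=np.arange(x0,x1,.001)
    for y in ys:
        u=np.array([proj('wrist',(*dk(x,y),z),o) for x in xs],np.float32)
        c=cv2.remap(g,u[None,:,0],u[None,:,1],cv2.INTER_LINEAR)[0].astype(int)
        d=np.abs(np.diff(c,axis=0)).sum(1);print(y,[(round(float(xs[i])*1e3+.5,1),int(d[i])) for i in range(len(d)) if d[i]>45])
E
python3 - <<'E'
from h import *
o=snap('w20');scan('w20',-.09,-.01,(.045,.035,.025,.015,0))
E
```

```text
w20 [0.5479 0.0482 0.1408] -2.72 0.0114 34.6
0.045 [(-89.5, 56), (-88.5, 94), (-87.5, 288), (-85.5, 225), (-83.5, 68), (-79.5, 61), (-78.5, 99), (-76.5, 68), (-74.5, 88), (-68.5, 134), (-67.5, 147), (-66.5, 60), (-64.5, 103), (-63.5, 171), (-17.5, 132), (-16.5, 90)]
0.035 [(-81.5, 76), (-76.5, 114), (-75.5, 63), (-68.5, 111), (-67.5, 122), (-64.5, 70), (-63.5, 101), (-36.5, 109), (-22.5, 192)]
0.025 [(-86.5, 83), (-85.5, 166), (-68.5, 163), (-67.5, 70), (-64.5, 58), (-62.5, 69), (-37.5, 59), (-36.5, 111), (-23.5, 122), (-22.5, 67)]
0.015 [(-89.5, 71), (-87.5, 48), (-86.5, 69), (-84.5, 54), (-72.5, 47), (-71.5, 77), (-63.5, 58), (-62.5, 78), (-37.5, 55), (-36.5, 108)]
0 [(-86.5, 57), (-80.5, 129), (-78.5, 51), (-77.5, 55), (-72.5, 77), (-71.5, 46), (-69.5, 69), (-68.5, 200), (-67.5, 67), (-64.5, 121), (-62.5, 46), (-29.5, 159), (-28.5, 180), (-26.5, 75), (-25.5, 117), (-20.5, 221), (-19.5, 185), (-15.5, 52), (-14.5, 94)]
```

The last bar lies flat with its top face from x=−63 to −37 mm, centred at about −50 and straight. All six bars are in place. Next I'll grip the knob's ball along the rail and slide.

```bash
python3 - <<'E'
from h import *
p=get_obs()['tool_pos'];t=dk(0,.108);print(t)
plan([(*p[:2],.19,None),(*t,.19,87.3)],.42)
E
```

```text
[0.6060875  0.15338011]
[0.42,0,0,-49.6,0]  -> [0.5476 0.0482 0.19  ] -2.71
[0.42,12,6,-0,-10],[0.42,11,8,-0,-10],[0.42,9,10,-0,-10],[0.42,7,11,-0,-10],[0.42,5,12,-0,-10],[0.42,3,13,-0,-10],[0.42,1,13,-0,-10],[0.42,-1,14,-0,-10],[0.42,-3.5,13,-0,-10]  -> [0.6061 0.1534 0.19  ] 87.29
```

Call:
servo_tool(
  increments=[
    [0.5,0,0,-50,0],
    [0.42,12,6,0,-10],
    [0.42,11,8,0,-10],
    [0.42,9,10,0,-10],
    [0.42,7,11,0,-10],
    [0.42,5,12,0,-10],
    [0.42,3,13,0,-10],
    [0.42,1,13,0,-10],
    [0.42,-1,14,0,-10],
    [0.42,-3.5,13,0,-10],
    [0.42,0,0,0,0],
    [0.42,0,0,0,0],
  ],
)

```text
t: 36.15
tool_pos: [0.6059, 0.153, 0.1901]
tool_rot: [-0.078, -3.14, 0.001]
contact_force: [0.1, 0.3, -0.1]
opening: 0.0359
grip_force: 0.0
```

```bash
python3 - <<'E'
from h import *
o=snap('w21')
# tower check at rest, numerically
print('third layer edges along x');scan('w21',-.09,.09,(.04,.02,.0),.125)
plan([(*dk(0,.108),.083,87.3)],.42)
E
```

```text
w21 [0.6059 0.153  0.1901] 87.14 0.0084 36.15
third layer edges along x
0.04 [(-86.5, 69), (-85.5, 93), (-74.5, 227), (-73.5, 241), (-72.5, 49), (-69.5, 60), (-68.5, 170), (-67.5, 54), (-65.5, 61), (-64.5, 116), (-63.5, 57), (-62.5, 117), (-37.5, 64), (-28.5, 58), (12.5, 100), (13.5, 124), (48.5, 47), (49.5, 81), (56.5, 59), (57.5, 85), (58.5, 66)]
0.02 [(-80.5, 60), (-79.5, 163), (-78.5, 74), (-69.5, 71), (-67.5, 72), (-64.5, 156), (-63.5, 99), (-37.5, 167), (-36.5, 156), (8.5, 87), (10.5, 97), (12.5, 133), (13.5, 132), (18.5, 87), (19.5, 134), (20.5, 53), (23.5, 108), (30.5, 51), (35.5, 57), (41.5, 86), (42.5, 89), (58.5, 81), (59.5, 139), (60.5, 109)]
0.0 [(-74.5, 193), (-73.5, 158), (-71.5, 67), (-68.5, 115), (-67.5, 72), (-63.5, 151), (-62.5, 91), (-37.5, 69), (7.5, 77), (8.5, 120), (9.5, 97), (10.5, 81), (12.5, 175), (13.5, 221), (14.5, 51), (18.5, 68), (19.5, 97), (21.5, 55), (24.5, 83), (32.5, 57), (40.5, 78), (41.5, 127), (42.5, 71), (60.5, 57), (61.5, 199), (62.5, 235), (63.5, 108)]
[0.42,-0,0,54,-0],[0.42,-0.1,0.4,53.3,-0.1]  -> [0.6061 0.1534 0.083 ] 87.26
```

Call:
servo_tool(
  increments=[
    [0.42,0,0.4,50,0],
    [0.42,0,0,40,0],
    [0.42,0,0,17,0],
    [0.42,0,0,0,0],
    [0.1,0,0,0,0],
    [0.1,0,0,0,0],
    [0.1,0,0,0,0],
  ],
  force=40,
)

```text
t: 37.08
tool_pos: [0.6073, 0.1536, 0.0854]
tool_rot: [0.075, 3.138, -0.0]
contact_force: [-3.0, -1.4, 3.5]
opening: 0.0216
grip_force: 39.4
```

The ball is gripped (21.6 mm). Sliding along the rail with gentle ramps.

Call:
servo_tool(
  increments=[
    [0.1,0,-2,0,0],
    [0.1,0,-4,0,0],
    [0.1,0,-6,0,0],
    [0.1,0,-8,0,0],
    [0.1,0,-10,0,0],
    [0.1,0,-11,0,0],
    [0.1,0,-12,0,0],
    [0.1,0,-12,0,0],
    [0.1,0,-12,0,0],
    [0.1,0,-12,0,0],
  ],
)

```text
t: 38.33
tool_pos: [0.6026, 0.0652, 0.0853]
tool_rot: [0.074, 3.14, 0.002]
contact_force: [-3.3, 2.5, 8.1]
opening: 0.0216
grip_force: 39.8
```

Call:
servo_tool(
  increments=[
    [0.1,0,-12,0,0],
    [0.1,0,-12,0,0],
    [0.1,0,-11,0,0],
    [0.1,0,-10,0,0],
    [0.1,0,-8,0,0],
    [0.1,0,-6,0,0],
    [0.1,0,-5,0,0],
    [0.1,0,-4,0,0],
    [0.1,0,-3,0,0],
    [0.1,0,0,0,0],
    [0.1,0,0,0,0],
  ],
)

```text
t: 39.7
tool_pos: [0.5988, -0.0063, 0.0853]
tool_rot: [-0.074, -3.141, 0.001]
contact_force: [-5.8, -0.4, 9.0]
opening: 0.0215
grip_force: 39.9
```

```bash
python3 - <<'E'
from h import *
o=get_obs();d=o['tool_pos'][:2]-np.array([.6073,.1536]);print(o['tool_pos'],np.linalg.norm(d),np.degrees(np.arctan2(d[0],-d[1])),o['contact_force'],o['opening'])
E
```

```text
[ 0.59881602 -0.00625728  0.08532671] 0.16008225024445866 -3.037962267100247 [-5.78962348 -0.35837586  8.98393983] 0.02147245067054696
```

Moved 160.1 mm. A small extra push will confirm the stop, then release and rise.

Call:
servo_tool(
  increments=[
    [0.1,0,-2,0,0],
    [0.1,0,0,0,0],
  ],
)

```text
t: 39.95
tool_pos: [0.5987, -0.0081, 0.0853]
tool_rot: [-0.074, -3.141, -0.0]
contact_force: [-6.5, 0.5, 9.5]
opening: 0.0215
grip_force: 39.9
```

Call:
servo_tool(
  increments=[
    [0.1,0,1.5,0,0],
    [0.3,0,0,0,0],
    [0.42,0,0,0,0],
    [0.42,0,0,0,0],
    [0.42,0,0,-15,0],
    [0.42,0,0,-30,0],
    [0.42,0,15,-40,0],
    [0.42,0,30,-40,0],
    [0.42,0,40,-20,0],
    [0.42,0,0,0,0],
    [0.42,0,0,0,0],
    [0.42,0,0,0,0],
  ],
)

```text
t: 41.45
tool_pos: [0.6021, 0.0775, 0.2273]
tool_rot: [-0.076, -3.139, 0.001]
contact_force: [-0.2, 0.2, -0.7]
opening: 0.036
grip_force: 0.0
```

```bash
python3 - <<'E'
import h
from h import *
o=snap('w22')
i=cv2.imread('pics/w22.png')
h.DC=dk(0,-.160)
print('deck now',h.DC)
for n,p in dict(knob=(0,.108,.1),b6=(0,.052,.105),nearf=(-.050,.0585,.125),near=(-.05,0,.125)).items():
    u=proj('wrist',(*dk(*p[:2]),p[2]),o);print(n,u.round(1),i[int(u[1]),int(u[0])] if 0<=u[0]<640 else '')
print(white('pics/w22.png',(60,60,400,330),150,60))
# dark ball centroid
u=proj('wrist',(*dk(0,.108),.1),o).astype(int);r=i[u[1]-30:u[1]+30,u[0]-30:u[0]+30].max(2)<70
n,l,s,c=cv2.connectedComponentsWithStats(r.astype(np.uint8));print([(c[k]+u-30,s[k][4]) for k in range(1,n) if s[k][4]>60])
scan('w22',-.09,.09,(.04,.02,0,-.04))
t0=cv2.cvtColor(get_image('top'),cv2.COLOR_RGB2BGR);cv2.imwrite('pics/top1.png',t0)
print(white('pics/top1.png',(262,130,380,195),185,10),[ (p,proj('top',(*dk(*p[:2]),p[2])).round(1)) for p in((-.05,0,.125),(.055,0,.125),(0,.108,.1),(0,.052,.105))])
E
```

```text
w22 [0.6021 0.0775 0.2273] 87.22 0.0048 41.45
deck now [ 0.59346297 -0.11432238]
knob [229.2 192.5] [69 77 81]
b6 [173.8 194.3] [220 227 226]
nearf [164.7 144.8] [202 210 214]
near [113.4 148.9] [134 147 153]
[(array([384.7, 104.9]), 149), (array([139.3, 249. ]), 14160), (array([356.7, 109.1]), 118), (array([ 94. , 139.3]), 469), (array([326.3, 112.6]), 118), (array([227. , 132.7]), 132), (array([167.1, 143.5]), 360), (array([120.5, 147.3]), 342), (array([107.2, 147.4]), 172), (array([ 74.2, 151.3]), 177), (array([349. , 156.5]), 401), (array([222.3, 154.9]), 82), (array([368.1, 178.5]), 339), (array([167.5, 191.7]), 1386), (array([137. , 173.9]), 170), (array([349.8, 190.3]), 402), (array([251.8, 226. ]), 2076), (array([323.5, 225.9]), 1779), (array([387.3, 237. ]), 1238), (array([150.8, 224. ]), 63), (array([133.6, 257.6]), 565), (array([324.2, 271.8]), 4065), (array([287.9, 283.5]), 334), (array([330.5, 317.8]), 1558), (array([286. , 319.7]), 394)]
[(array([231.52409639, 197.10843373]), np.int32(166))]
0.04 [(-83.5, 51), (-82.5, 153), (-74.5, 66), (-71.5, 48), (-70.5, 59), (-69.5,
[... 999 characters left out ...]
5, 50), (-34.5, 61), (-28.5, 62), (-27.5, 111), (-26.5, 99), (-25.5, 46), (0.5, 48), (1.5, 73), (2.5, 62), (6.5, 75), (34.5, 50), (36.5, 54), (37.5, 53), (38.5, 52), (39.5, 65), (43.5, 50), (44.5, 98), (45.5, 71), (49.5, 74), (50.5, 54), (52.5, 48), (65.5, 54)]
[(array([319.9, 141.1]), 31), (array([337.6, 140.1]), 27), (array([358.6, 140.1]), 10), (array([345.5, 154.9]), 585), (array([320.1, 164.1]), 172), (array([365. , 161.5]), 14), (array([359.1, 175.3]), 54), (array([337. , 172.5]), 24), (array([333.2, 181.2]), 12)] [((-0.05, 0, 0.125), array([339.8, 171.8])), ((0.055, 0, 0.125), array([340.6, 139.7])), ((0, 0.108, 0.1), array([306.8, 157.1])), ((0, 0.052, 0.105), array([323.9, 157.3]))]
```

The oblique view suggests travel within ±3 mm of home. I'll check exactly by repeating the w21 viewpoint shifted by 160 mm.

Call:
servo_tool(
  increments=[
    [0.42,0,-28,12,0],
    [0.42,0,-28,12,0],
    [0.42,0,-28,13,0],
    [0.42,0,0,0,0],
    [0.42,0,0,0,0],
    [0.42,0,0,0,0],
  ],
)

```text
t: 42.3
tool_pos: [0.5991, -0.0049, 0.1923]
tool_rot: [0.073, 3.14, 0.0]
contact_force: [0.6, 0.6, -0.1]
opening: 0.0356
grip_force: 0.0
```

```bash
python3 - <<'E'
from h import *
o=snap('w23');a=ld('w21')
y=np.array([-np.sin(DA),np.cos(DA)]);d=a['tool_pos'][:2]-o['tool_pos'][:2];print('tool moved',d@y,d@np.array([y[1],-y[0]]))
A=cv2.imread('pics/w21.png',0);B=cv2.imread('pics/w23.png',0)
# carrier patches: knob + deck end + near-bar
for n,(x,yy,z) in dict(knobarm=(-.02,.075,.07),near_foil=(-.05,.0585,.125),b6=(-.02,.052,.105),near_band=(-.05,0,.125),corner=(-.07,.075,.07)).items():
    p=proj('wrist',(*dk(x,yy),z),a).astype(int);w=16
    T=A[p[1]-w:p[1]+w,p[0]-w:p[0]+w]
    if T.shape!=(2*w,2*w): print(n,'out',p);continue
    S=B[max(0,p[1]-40):p[1]+40,max(0,p[0]-40):p[0]+40]
    m=cv2.matchTemplate(S,T,cv2.TM_CCOEFF_NORMED);_,v,_,l=cv2.minMaxLoc(m)
    f=np.array(l)+[max(0,p[0]-40)+w,max(0,p[1]-40)+w];X=at('wrist',f,z,o)
    X0=at('wrist',p,z,a);print(n,p,f,round(v,2),'travel',((X0-X)[:2]@y).round(4),'lateral',((X0-X)[:2]@np.array([y[1],-y[0]])).round(4))
E
```

```text
w23 [ 0.5991 -0.0049  0.1923] 87.33 0.0042 42.3
tool moved 0.1581032511710211 -0.0006602712869794398
knobarm [281 171] [281 167] 0.85 travel 0.1583 lateral 0.0022
near_foil [247 145] [248 141] 0.97 travel 0.1579 lateral 0.0016
b6 [246 181] [246 178] 0.98 travel 0.1585 lateral 0.0009
near_band [171 148] [187 144] 0.89 travel 0.1456 lateral 0.0009
corner [280 114] [284  90] 0.69 travel 0.1549 lateral 0.0195
```

Travel measures about 158±1 mm. To be sure, I'll grip the knob once more a little farther along, which draws the carrier fully home, then release.

Call:
servo_tool(
  increments=[
    [0.42,0,-3,40,0],
    [0.42,0,0,50,0],
    [0.42,0,0,18,0],
    [0.42,0,0,0,0],
    [0.1,0,0,0,0],
    [0.1,0,0,0,0],
    [0.1,0,0,0,0],
  ],
  force=30,
)

```text
t: 43.22
tool_pos: [0.5999, -0.0085, 0.0857]
tool_rot: [0.074, 3.138, -0.0]
contact_force: [-0.5, 1.1, 3.9]
opening: 0.022
grip_force: 29.7
```

Call:
servo_tool(
  increments=[
    [0.1,0,-2,0,0],
    [0.1,0,-2,0,0],
    [0.1,0,0,0,0],
  ],
)

```text
t: 43.6
tool_pos: [0.5998, -0.0103, 0.0856]
tool_rot: [0.075, 3.137, 0.008]
contact_force: [0.2, 9.7, 6.5]
opening: 0.022
grip_force: 30.1
```

The end stop is now felt (9.7 N). Easing back, releasing and moving clear.

Call:
servo_tool(
  increments=[
    [0.1,0,2.5,0,0],
    [0.3,0,0,0,0],
    [0.42,0,0,0,0],
    [0.42,0,0,0,0],
    [0.42,0,0,-15,0],
    [0.42,0,0,-40,0],
    [0.42,0,0,-52,0],
    [0.42,0,0,0,0],
    [0.42,0,0,0,0],
    [0.42,0,0,0,0],
  ],
)

```text
t: 44.85
tool_pos: [0.5976, -0.0099, 0.189]
tool_rot: [-0.074, -3.138, -0.0]
contact_force: [0.8, 0.8, -1.0]
opening: 0.0362
grip_force: 0.0
```

```bash
python3 - <<'E'
from h import *
o=snap('w24');a=ld('w21')
y=np.array([-np.sin(DA),np.cos(DA)]);x_=np.array([y[1],-y[0]])
A=cv2.imread('pics/w21.png',0);B=cv2.imread('pics/w24.png',0)
A,B=[cv2.resize(q,None,fx=4,fy=4,interpolation=cv2.INTER_CUBIC) for q in(A,B)]
for n,(x,yy,z) in dict(near_foil=(-.05,.0585,.125),b6=(-.02,.052,.105),b6l=(-.04,.052,.105),near_k=(-.05,.035,.125),knobarm=(-.01,.085,.065)).items():
    p=(proj('wrist',(*dk(x,yy),z),a)*4).astype(int);w=56;r=130
    T=A[p[1]-w:p[1]+w,p[0]-w:p[0]+w];S=B[p[1]-r:p[1]+r,p[0]-r:p[0]+r]
    m=cv2.matchTemplate(S,T,cv2.TM_CCOEFF_NORMED);_,v,_,l=cv2.minMaxLoc(m);f=(np.array(l)+p-r+w)/4
    e=(at('wrist',p/4,z,a)-at('wrist',f,z,o))[:2];print(n,round(v,2),'travel',(e@y).round(4),'lateral',(e@x_).round(4))
import h;h.DC=dk(0,-.16);scan('w24',-.09,.09,(.04,.03))
E
```

```text
w24 [ 0.5976 -0.0099  0.189 ] 87.29 0.0076 44.85
near_foil 0.99 travel 0.1616 lateral 0.0012
b6 0.99 travel 0.1621 lateral 0.0009
b6l 0.95 travel 0.1611 lateral 0.0021
near_k 0.72 travel 0.1496 lateral 0.0004
knobarm 0.74 travel 0.1624 lateral -0.001
0.04 [(-89.5, 50), (-88.5, 99), (-74.5, 88), (-68.5, 139), (-63.5, 49), (-54.5, 56), (-53.5, 64), (-42.5, 114), (-37.5, 89), (-29.5, 50), (12.5, 96), (13.5, 60), (18.5, 106), (19.5, 94), (22.5, 111), (40.5, 91), (41.5, 101), (52.5, 75), (53.5, 128), (54.5, 115)]
0.03 [(-79.5, 174), (-78.5, 125), (-75.5, 114), (-72.5, 98), (-70.5, 98), (-69.5, 92), (-68.5, 160), (-63.5, 53), (-37.5, 80), (14.5, 59), (19.5, 74), (20.5, 86), (22.5, 105), (40.5, 98), (41.5, 79), (62.5, 107), (63.5, 190), (64.5, 70)]
```

```bash
python3 -c "
from station import *
print(finish_job())"
```

```text
the job is handed in; nothing more can be done
None
```

I handed the job in at about 45 s: the three-layer tower is built and stayed square through the slide, with the carrier measured at about 161 mm travel, past the 156 mm limit; no verdict came back.

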